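# Dock the small gas meter that is boxed in at the back of the tray

### The arm

A 7-joint arm with a two-finger parallel gripper is mounted at the origin on the work surface. World frame = base frame: x ahead of the robot, y to its left, z up, the work surface at z = 0. Lengths are in m, angles in rad, forces in N, time in s.
With the tool pointing down it reaches from about 0.35 to 0.9 m from the base axis. Payload 8.1 kg.
Tool frame: the origin (TCP) lies midway between the tips of the shut fingers; the grasp point (between the pads) lies 19 mm behind it; z points along the fingers, y is the direction in which the jaws open and shut (so a half turn about z gives the same grasp; the last joint's range is limited). The gripper opens to 92 mm and grips with 3 to 60 N. Pads are 19 mm wide; open, the fingers measure 130 mm over their backs; the gripper's body (75 mm by 190 mm) begins 47 mm behind the grasp point.
Start: joints at [1.05, 0.434, 0.025, 1.573, -0.012, 1.134, -0.075], TCP at [0.254, -0.571, 0.227] pointing down, gripper open.
Joint ranges: [-2.62, 2.62], [-0.44, 2.09], [-1.27, 1.32], [0.08, 2.57], [-1.32, 4.46], [0.12, 2], [-2.74, 2.74]. Speed limits (rad/s): [2.22, 2.22, 3.01, 3.01, 3.14, 3.14, 3.14].

### API

Orientations are given as a rotation vector (axis times angle).
In Python, from cell import arm gives the robot as it stands. The module is installed in compiled form; this text tells all that it offers.
- The arm moves only by the tool jog_arm, never from a script. Its argument "increments" is a list of rows, each an object with "slide": the shift along the tool's x, y, z in mm, a list of three; "roll": the turn about the tool's z in rad; "gripper": the opening, from 0 (shut) to 1 (fully open). In form: [{"slide": [x, y, z], "roll": roll, "gripper": gripper}, ...]. A call has exactly 10 rows; each row is the pose to reach, as a shift and turn from the pose commanded when the call began, along the tool's axes at that moment; what a row does not reach only later rows make up. A row lasts 1/12 s, in which the tool goes at most 41.7 mm and 7.16 degrees, less where a joint would pass 70% of its speed; a pose out of reach is approached as far as the arm can. A call with a gripper value outside its range is refused whole. The fingers move at their own pace and stop on an object; "newtons" is the grip in N (left out, the last holds). Time passes only in rows, so rows that repeat a pose let the fingers close, or fill a call up. It gives the time, the measured TCP pose, the force and the opening at its end, in the units of the state.
- arm.observe(): the state, without advancing time (a new reading comes with each control period).
- arm.get_image(name): name is "side" or "top" or "wrist"; returns a dict with "frame" (400x640x3 uint8, blue, green, red), "depth" (400x640 float32, m along the optical axis (not along the pixel's ray), 0 where there is no reading), "intrinsics" (3x3 intrinsics, pixels), "R" (3x3) and "t" (3): a world point X has camera coordinates R X + t; the wrist camera has in their place "hand_eye" (4x4, takes a point from camera to tool coordinates, whose origin is the TCP and whose axes are the flange's). Camera axes: x right, y down, z forward; pixel columns grow to the right and rows downward; lengths in m; the calibration is good to about 2 mm. A picture is of the moment at which its call begins: read the wrist's pose just before it.
- arm.sign_off(): hands the job in, once; it reports no verdict.
The state is a dict: "clock": time; "joints": joint angles; "dq": joint speeds; "joint_efforts": joint torques, N m; "position": TCP position; "ee_rot": TCP orientation; "force": force on the tool from outside, world axes, zero at the start; "ft_torque": the same for the moment, N m; "width": opening from 0.0 (shut) to 1.0 (fully open).
Only numpy, scipy, OpenCV 4.12 (cv2) and the standard library are available. Lean on these libraries where they do the work, as an engineer would, in place of code of your own. Each camera call takes 0.05 s, during which the arm holds its last target.

### The job

The small gas meter stands at the back of the tray, boxed in by the gas cylinder and the large meter. First clear these two aside, both standing on the cork mat; then stand the small meter down in the pocket of the dock, lined up with it; only after that put the cylinder back upright on the centre of its round rubber pad and the large meter upright, centred and square on its rectangular rubber pad. Tip nothing over, and leave the sensor puck and the little jar in the tray where they are.

Things in the scene. Friction and masses are not known exactly. Their poses are not given: they have to be found in the camera images.
- cylinder: aluminium calibration gas cylinder, standing upright, 178 mm tall: round body 60 mm across up to 115 mm, a sloping shoulder to 135 mm, then a black protective cap 34 mm across from 135 to 178 mm, by which it can be lifted. 0.25 to 0.5 kg. Origin: centre of its underside, z up. At the start it stands on the round pad
- large_meter: large grey hand-held gas meter, standing upright on a wider rubber foot, 135 mm tall: case 40 mm thick (along its x) by 70 mm wide (along its y), foot 50 x 80 mm and 20 mm high; screen on its -x face. 0.2 to 0.4 kg. Origin: centre of its underside, z up. At the start it stands on the rectangular pad, square to it
- small_meter: small black gas meter, upright block 30 mm thick (along its x), 56 mm wide (along its y) and 55 mm tall, small screen on its -x face, a flat steel clip standing 2 mm out on its +x face. 0.09 to 0.16 kg. Origin: centre of its underside, z up. At the start it stands on the tray floor behind the cylinder and the large meter, about 55 mm farther along the tray's +x than they are
- mat: side area: fixed cork mat, 220 mm (its x) by 140 mm (its y), 4 mm thick, left or right of the tray; origin at the centre of its underside, so its surface is 4 mm above the origin; room for the cylinder and the large meter side by side along its x, 110 mm apart
- dock: black docking station, fixed, on the other side of the tray from the mat. Origin: pocket centre at bench height. Pocket 44 mm (its x) by 70 mm (its y), floor 10 mm up, grey lip 7 mm wide with its top 18 mm up. Base 190 x 110 mm, 10 mm high, x = -60 to +130 mm; hump with a screen, 36 mm high, from x = +93 mm on. The small meter goes in with its y along the dock's y, either way round
- round_pad: round black rubber pad, 80 mm across, 4 mm thick, fixed on the tray floor, the cylinder's place; origin at the centre of its underside, surface 4 mm above that. It changes sides with the rectangular pad
- rect_pad: rectangular black rubber pad, 66 mm (its x) by 94 mm (its y), 4 mm thick, fixed on the tray floor, the large meter's place; origin at the centre of its underside, surface 4 mm above that
- tray: grey tray fixed on the bench, 220 mm (its x) by 310 mm (its y), floor 5 mm above the bench, rim 16 mm above the bench and 5 mm thick. Origin: centre of its underside; the pads lie in its -x half, towards the robot
- puck: bystander: white round sensor puck, 36 mm across, 20 mm high, loose in a back corner of the tray; origin at the centre of its underside
- jar: bystander: little closed jar, 34 mm across, 45 mm high, loose in the other back corner of the tray; origin at the centre of its underside
There are look-alikes about, which are no part of the job. Of the things like the small_meter, leave any that is purple; of the rest the smaller one is meant.

How it is judged:
On the way, in this order (a step that is already met when the one before it is completed fails the run):
1. the cylinder and the large meter both stand on the cork mat, the small meter still where it was (x of cylinder in the frame of mat between -0.11 and 0.11 m and y of cylinder in the frame of mat between -0.07 and 0.07 m and height (world z) of each of cylinder, large_meter below 0.012 m and angle between each of cylinder, large_meter's own z axis and vertical below 0.15 rad and linear speed of each of cylinder, large_meter below 0.03 m/s and x of large_meter in the frame of mat between -0.11 and 0.11 m and y of large_meter in the frame of mat between -0.07 and 0.07 m and distance of small_meter from where it was at the start of the episode below 0.03 m), for 0.2 s.
2. the small meter stands in the pocket of the dock while the cylinder and the large meter are still on the mat (horizontal distance between small_meter and dock below 0.012 m and z of small_meter in the frame of dock between 0.005 and 0.014 m and angle between small_meter's own z axis and vertical below 0.1 rad and angle between the y axis of small_meter and the y axis of dock, either way round below 0.35 rad and x of cylinder in the frame of mat between -0.11 and 0.11 m and y of cylinder in the frame of mat between -0.07 and 0.07 m and height (world z) of each of cylinder, large_meter below 0.012 m and angle between each of cylinder, large_meter's own z axis and vertical below 0.15 rad and linear speed of each of cylinder, large_meter below 0.03 m/s and x of large_meter in the frame of mat between -0.11 and 0.11 m and y of large_meter in the frame of mat between -0.07 and 0.07 m), for 0.2 s.
At the end, for the whole second after the job is handed in: small meter upright on the floor of the dock pocket (12 mm from its centre, 0.35 rad); cylinder upright on the round pad and large meter upright on the rectangular pad, each within 12 mm of the pad centre, the large meter within 0.25 rad of square; all at rest (horizontal distance between small_meter and dock below 0.012 m and z of small_meter in the frame of dock between 0.005 and 0.014 m and angle between each of small_meter, cylinder, large_meter's own z axis and vertical below 0.1 rad and angle between the y axis of small_meter and the y axis of dock, either way round below 0.35 rad and horizontal distance between cylinder and round_pad below 0.012 m and z of cylinder in the frame of round_pad below 0.008 m and horizontal distance between large_meter and rect_pad below 0.012 m and z of large_meter in the frame of rect_pad below 0.008 m and angle between the y axis of large_meter and the y axis of rect_pad, either way round below 0.25 rad and linear speed of each of cylinder, large_meter, small_meter below 0.02 m/s); the robot touches nothing.
It fails at once if the cylinder, the large meter or the small meter is tipped by more than 0.7 rad (angle between any of cylinder, large_meter, small_meter's own z axis and vertical above 0.7 rad).
It fails at once if the puck or the jar is shifted by more than 20 mm or knocked over (distance of any of puck, jar from where it was at the start of the episode above 0.02 m or angle between any of puck, jar's own z axis and vertical above 0.5 rad).
It also fails if it takes over 128 s, if anything falls off the work surface, if the arm or the gripper's body presses on something with over 40 N, if the wrist force passes 120 N, or if a joint passes its speed limit or range.

## Working session

There is one attempt and no reset: what is moved stays moved. The work goes in short steps, Python scripts to look and compute and a tool call to move; the robot and the scene stay as the last step left them, time stands still between calls to the robot, and variables do not carry over. Pictures are saved under pics/ and viewed, and the job is handed in when it is done.

Besides the shell and the picture viewer there is one more tool, called as a command line: name --argument value ..., lists and objects as JSON in quotes. jog_arm: Moves the arm, as the interface text tells. Its arguments: {"type":"object","properties":{"increments":{"type":"array"},"newtons":{"type":"number"}},"required":["increments"]}

```bash
mkdir -p pics; cat > h.py <<'E'
import numpy as np, cv2, pickle
from cell import arm
from scipy.spatial.transform import Rotation as Rr
def shot(name,fn=None):
    s=arm.observe(); im=arm.get_image(name)
    if name=="wrist":
        T=np.eye(4);T[:3,:3]=Rr.from_rotvec(s["ee_rot"]).as_matrix();T[:3,3]=s["position"]
        C=T@im["hand_eye"]; im["R"]=C[:3,:3].T; im["t"]=-C[:3,:3].T@C[:3,3]
    im["K"]=im["intrinsics"]
    if fn: cv2.imwrite("pics/"+fn+".png",im["frame"]); pickle.dump(im,open("pics/"+fn+".pkl","wb"))
    return im
def load(fn): return pickle.load(open("pics/"+fn+".pkl","rb"))
def ray(im,px,z):
    p=np.atleast_2d(np.array(px,float)); d=np.c_[p,np.ones(len(p))]@np.linalg.inv(im["K"]).T
    d=d@im["R"]; o=-im["R"].T@im["t"]
    return o+d*((z-o[2])/d[:,2])[:,None]
def cloud(im):
    h,w=im["depth"].shape; u,v=np.meshgrid(np.arange(w),np.arange(h))
    d=im["depth"]; p=np.stack([u,v,np.ones_like(u)],-1)@np.linalg.inv(im["K"]).T*d[...,None]
    P=(p-im["t"].ravel())@im["R"]; P[d==0]=np.nan; return P
def proj(im,X):
    c=np.atleast_2d(X)@im["R"].T+im["t"].ravel(); q=c@im["K"].T; return q[:,:2]/q[:,2:]
E
python3 - <<'E'
from h import *
s=arm.observe(); print({k:np.round(v,3) for k,v in s.items()})
for n in ("side","top","wrist"):
    im=shot(n,n+"0"); print(n,im["K"].tolist(), (-im["R"].T@np.ravel(im["t"])).round(3), im["R"].round(3).tolist())
    if n=="wrist": print(im["hand_eye"].round(3))
E
```

```text
{'clock': np.float64(0.0), 'joints': array([ 1.05 ,  0.435,  0.025,  1.574, -0.012,  1.134, -0.075]), 'dq': array([ 0.   , -0.001,  0.001,  0.001,  0.002, -0.002,  0.001]), 'joint_efforts': array([-1.0000e-03, -6.6783e+01,  9.8400e-01, -3.1446e+01, -6.1000e-02,
        4.3000e-02,  0.0000e+00]), 'position': array([ 0.253, -0.571,  0.226]), 'ee_rot': array([-3.072e+00, -6.510e-01,  1.000e-03]), 'force': array([ 0.228, -0.491, -0.737]), 'ft_torque': array([0.004, 0.061, 0.001]), 'width': np.float64(1.002)}
side [[495.5133689607662, 0.0, 319.9558206191275], [0.0, 495.5133689607662, 200.26946625738165], [0.0, 0.0, 1.0]] [ 1.01  -0.503  0.866] [[0.719, 0.695, 0.002], [0.53, -0.548, -0.647], [-0.449, 0.466, -0.762]]
top [[512.6056230212932, 0.0, 313.7787363101602], [0.0, 512.6056230212932, 201.04036588190584], [0.0, 0.0, 1.0]] [0.33  0.005 1.194] [[0.02, -1.0, -0.007], [-0.984, -0.019, -0.175], [0.175, 0.01, -0.984]]
wrist [[294.81562456434256, 0.0, 318.88399002236014], [0.0, 294.81562456434256, 196.77736530276908], [0.0, 0.0, 1.0]] [ 0.315 -0.544  0.383] [[0.407, -0.914, -0.0], [-0.884, -0.394, 0.25], [-0.229, -0.101, -0.968]]
[[ 0.001 -0.968 -0.25   0.067]
 [ 1.     0.001  0.001  0.   ]
 [-0.001 -0.25   0.968 -0.157]
 [ 0.     0.     0.     1.   ]]
```

View pics/top0.png

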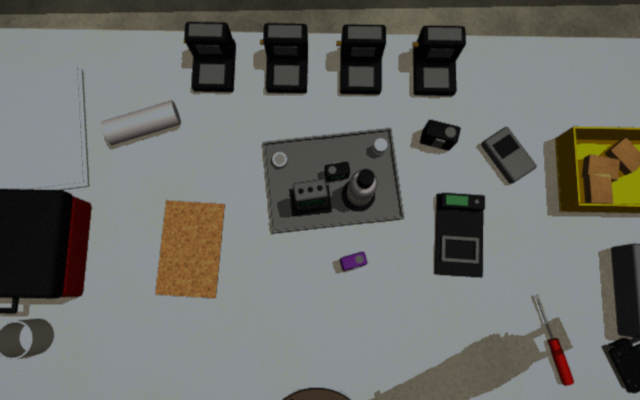

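View pics/side0.png

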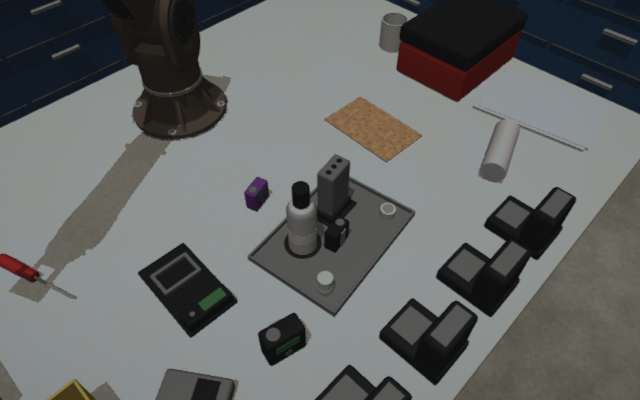

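View pics/wrist0.png

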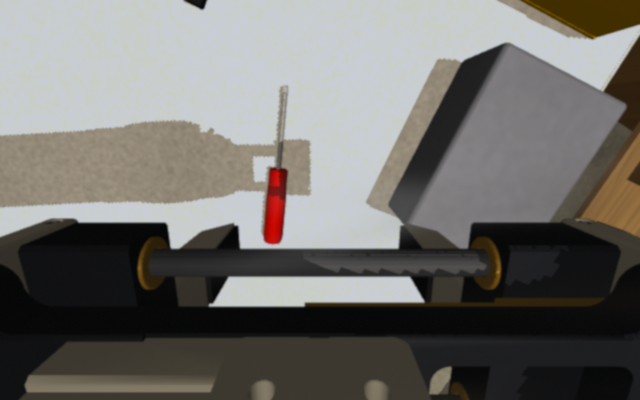

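Candidates like the small meter in the top view: the block in the tray (337,170), the black block outside it (440,134), and the purple one (353,261). I'll enlarge them to check.

```bash
python3 - <<'E'
from h import *
im=load("top0"); f=im["frame"][95:290,150:500]
g=(255*(f/255.)**0.55).astype(np.uint8)
cv2.imwrite("pics/crop0.png",cv2.resize(g,None,fx=2.25,fy=2.25,interpolation=cv2.INTER_CUBIC))
s=load("side0"); f=s["frame"][150:370,130:450]
g=(255*(f/255.)**0.55).astype(np.uint8)
cv2.imwrite("pics/crop1.png",cv2.resize(g,None,fx=2.4,fy=2.4,interpolation=cv2.INTER_CUBIC))
E
```

```text
(no output)
```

View pics/crop0.png

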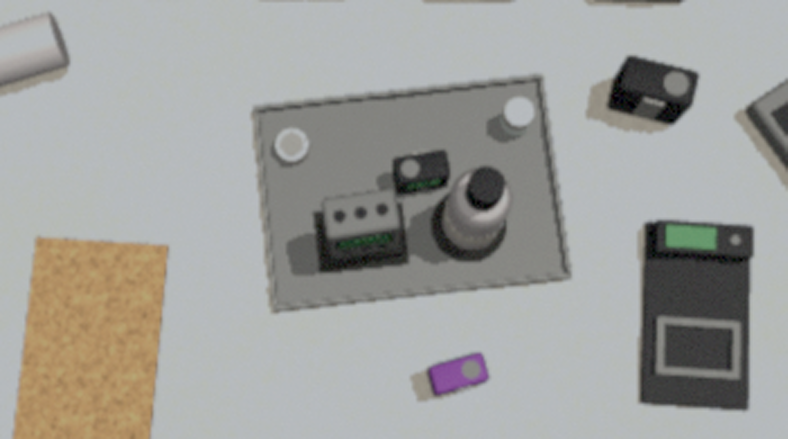

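View pics/crop1.png

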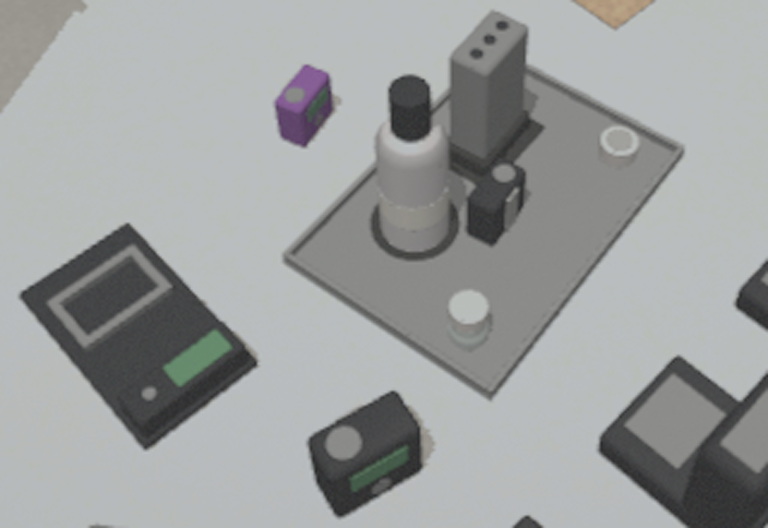

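The block at top (337,170) is smaller than the black one at (440,134), stands in the tray behind the cylinder and large meter, and isn't purple. It is the one meant. Next I'll measure with both views.

```bash
python3 - <<'E'
from h import *
def rect(P,n):
    if len(P)<8: print(n,"few",len(P));return
    r=cv2.minAreaRect((P[:,:2]*1000).astype(np.float32))
    print(n,len(P),"c",np.round(r[0],1),"size",np.round(r[1],1),"ang",round(r[2],1),"z med/p95",np.round(np.nanpercentile(P[:,2],[5,50,95])*1000,1))
for v in ("top0","side0"):
    im=load(v); C=cloud(im); hsv=cv2.cvtColor(im["frame"],cv2.COLOR_BGR2HSV)
    P=C.reshape(-1,3); H=hsv.reshape(-1,3)
    ok=~np.isnan(P[:,0])
    print("==",v)
    bench=ok&(P[:,0]>.3)&(P[:,0]<.5)&(abs(P[:,1])<.05); print("bench z",np.median(P[bench,2]).round(4))
    m=ok&(H[:,0]>8)&(H[:,0]<25)&(H[:,1]>90)&(P[:,1]>.1)&(P[:,0]<.6)&(P[:,2]<.02)
    # largest comp via image
    M=m.reshape(C.shape[:2]).astype(np.uint8); n,l,st,_=cv2.connectedComponentsWithStats(M); k=1+st[1:,4].argmax()
    rect(P[(l==k).ravel()],"mat")
    # tray candidates
    # things by height
    sel=ok&(P[:,0]>.4)&(P[:,0]<.72)&(P[:,1]>-.2)&(P[:,1]<.2)
    for lo,hi,nm in ((.16,.19,"cap"),(.128,.142,"lmtop"),(.052,.066,"smtop"),(.041,.051,"jar?"),(.02,.03,"puck?")):
        M=(sel&(P[:,2]>lo)&(P[:,2]<hi)).reshape(C.shape[:2]).astype(np.uint8)
        n,l,st,ce=cv2.connectedComponentsWithStats(M)
        for k in range(1,n):
            if st[k,4]>25: rect(P[(l==k).ravel()],nm+str(ce[k].round()))
    # dock
    d=ok&(P[:,0]>.35)&(P[:,0]<.65)&(P[:,1]<-.2)&(P[:,1]>-.4)
    for lo,hi,nm in ((.030,.04,"hump"),(.015,.022,"lip"),(.006,.04,"base all")):
        M=(d&(P[:,2]>lo)&(P[:,2]<hi)).reshape(C.shape[:2]).astype(np.uint8)
        n,l,st,ce=cv2.connectedComponentsWithStats(M)
        for k in range(1,n):
            if st[k,4]>40: rect(P[(l==k).ravel()],nm+str(ce[k].round()))
E
```

```text
== top0
bench z -0.0001
mat 5574 c [425.4 302.5] size [140.  218.7] ang 87.6 z med/p95 [-0.4  3.5  7.4]
cap[365. 178.] 249 c [559.9 -88. ] size [32.9 32.6] ang 76.3 z med/p95 [166.  185.9 188.9]
lmtop[362. 186.] 246 c [556.4 -87.1] size [56.9 48.1] ang 66.4 z med/p95 [128.8 136.1 141.2]
lmtop[306. 199.] 83 c [521.   29.6] size [56.5 15.5] ang 84.1 z med/p95 [129.1 139.3 141.8]
smtop[337. 169.] 319 c [607.1 -33.9] size [32.6 56.3] ang 9.3 z med/p95 [55.4 59.2 62.9]
smtop[355. 257.] 138 c [409.8 -72.8] size [20.  53.3] ang 0.6 z med/p95 [52.6 54.7 57.8]
jar?[380. 145.] 121 c [ 667.4 -133.8] size [30.7 28. ] ang 3.0 z med/p95 [45.  48.8 50.5]
puck?[279. 159.] 168 c [636.2 100.7] size [34.9 34.2] ang 62.7 z med/p95 [20.9 24.6 28.5]
puck?[310. 208.] 114 c [523.8  22.6] size [22.7 79.2] ang 4.7 z med/p95 [22.6 26.7 29.2]
hump[463. 201.] 614 c [ 542.3 -323.6] size [100.5  35. ] ang 87.6 z med/p95 [32.  35.8 39.2]
lip[460. 250.] 323 c [ 432.8 -318.6] size [85.6 58.8] ang 88.0 z med/p95 [15.3 17.6 21.3]
base all[459. 235.] 3726 c [ 467.  -319.2] size [111.  188.9] ang 87.8 z med/p95 [ 6.9 10.
[... 1399 characters left out ...]
 96.8] size [33.5 34.8] ang 1.0 z med/p95 [21.3 25.  27.6]
puck?[334. 244.] 52 c [620.1 -52.1] size [44.4 19.7] ang 59.5 z med/p95 [20.7 25.9 29.7]
puck?[301. 248.] 74 c [ 574.9 -106.5] size [56.3 23.3] ang 41.3 z med/p95 [20.8 25.3 29.4]
puck?[325. 289.] 62 c [ 676.8 -142.3] size [30.  16.8] ang 50.3 z med/p95 [20.8 24.2 29.3]
hump[205. 306.] 913 c [ 544.6 -327.3] size [100.2  36.6] ang 87.1 z med/p95 [32.3 36.  38.8]
lip[174. 273.] 458 c [ 434.3 -322.1] size [84.5 60.9] ang 87.3 z med/p95 [15.4 17.6 20.5]
lip[210. 315.] 106 c [ 561.1 -329.5] size [98.3  8.1] ang 83.5 z med/p95 [15.6 18.7 21.6]
base all[186. 289.] 4671 c [ 469.3 -323.9] size [110.1 193.3] ang 87.2 z med/p95 [ 7.6 11.  37.1]
```

```bash
python3 - <<'E'
from h import *
def rect(P,n):
    r=cv2.minAreaRect((P[:,:2]*1000).astype(np.float32))
    print(n,len(P),"c",np.round(r[0],1),"size",np.round(r[1],1),"ang",round(r[2],1),"z",np.round(np.nanpercentile(P[:,2],[5,50,95])*1000,1))
for v in ("top0","side0"):
    im=load(v); C=cloud(im); P=C.reshape(-1,3); ok=~np.isnan(P[:,0]); print(v)
    sel=ok&(P[:,0]>.4)&(P[:,0]<.75)&(P[:,1]>-.22)&(P[:,1]<.22)
    g=im["frame"].max(2).ravel()
    for lo,hi,nm,ex in ((.143,.15,"lmtop",P[:,1]>-.04),(.012,.02,"rim",(P[:,2]>0)),(.018,.03,"foot",(P[:,0]>.49)&(P[:,0]<.6)&(P[:,1]>-.04)&(P[:,1]<.08)),(.183,.192,"cap",P[:,1]<-.02)):
        M=(sel&ex&(P[:,2]>lo)&(P[:,2]<hi)).reshape(C.shape[:2]).astype(np.uint8)
        if nm!="rim":
            n,l,st,ce=cv2.connectedComponentsWithStats(M); k=1+st[1:,4].argmax(); rect(P[(l==k).ravel()],nm+str(ce[k].round()))
        else: rect(P[M.ravel()>0],nm)
    # tray outline by brightness: bright bench vs grey tray
    box=(P[:,2]<.02)&sel&(g<125)
    M=cv2.morphologyEx(box.reshape(C.shape[:2]).astype(np.uint8),cv2.MORPH_OPEN,np.ones((3,3)))
    n,l,st,ce=cv2.connectedComponentsWithStats(M); k=1+st[1:,4].argmax(); rect(P[(l==k).ravel()],"tray")
E
```

```text
top0
lmtop[310. 190.] 311 c [540.4  24.7] size [37.6 66.3] ang 10.4 z [143.1 144.6 147. ]
rim 1048 c [592.  -24.1] size [221.3 310.3] ang 7.5 z [12.4 15.5 19. ]
foot[310. 209.] 119 c [523.8  22.6] size [22.7 79.2] ang 4.7 z [20.8 26.6 29.1]
cap[366. 177.] 206 c [560.3 -87.8] size [31.  31.7] ang 76.5 z [183.8 186.5 189.8]
tray 9734 c [594.7 -23.5] size [228.7 320.3] ang 7.3 z [ 0.3  5.1 15.5]
side0
lmtop[333. 167.] 281 c [543.3  20.4] size [37.2 68.2] ang 8.8 z [143.1 144.2 146.2]
rim 1314 c [548.2 -33.5] size [312.1 313.2] ang 7.7 z [12.6 15.4 18.8]
foot[333. 211.] 217 c [544.   20.4] size [48.8 81.5] ang 10.9 z [19.4 26.6 29.5]
cap[300. 188.] 207 c [561.8 -91.4] size [31.4 33.5] ang 45.9 z [184.4 186.5 188.4]
tray 8985 c [590.7 -20.6] size [225.5 327.3] ang 7.6 z [ 2.   5.2 15.8]
```

```bash
cat >> h.py <<'E'
def go(x,y,z,yaw=None):
    "print slide(mm)/roll to reach world TCP (mm) with tool-x yaw (deg)"
    s=arm.observe(); R=Rr.from_rotvec(s["ee_rot"]).as_matrix()
    d=R.T@(np.array([x,y,z])-s["position"]*1000)
    cy=np.degrees(np.arctan2(R[1,0],R[0,0]))
    print("t",round(float(s["clock"]),2),"pos",(s["position"]*1000).round(1),"yaw",cy.round(2),"tilt",np.degrees(np.arccos(-R[2,2])).round(2),"w",round(float(s["width"]),3),"F",s["force"].round(1))
    print("slide",d.round(0),"roll",None if yaw is None else np.radians((cy-yaw+180)%360-180).round(3),"dist",np.linalg.norm(d).round())
E
python3 -c "
from h import *
go(561,-90,330,8)"
```

```text
t 0.15 pos [ 253.4 -570.9  226.1] yaw 23.93 tilt 0.07 w 1.0 F [-0.1  0.2 -0.7]
slide [ 476. -315. -104.] roll 0.278 dist 580.0
```

jog_arm --increments '[{"slide":[35,-23,-8],"roll":0.02,"gripper":1},{"slide":[70,-46,-15],"roll":0.05,"gripper":1},{"slide":[104,-69,-23],"roll":0.1,"gripper":1},{"slide":[138,-91,-30],"roll":0.15,"gripper":1},{"slide":[172,-114,-38],"roll":0.2,"gripper":1},{"slide":[206,-136,-45],"roll":0.25,"gripper":1},{"slide":[240,-159,-53],"roll":0.278,"gripper":1},{"slide":[274,-181,-60],"roll":0.278,"gripper":1},{"slide":[308,-204,-68],"roll":0.278,"gripper":1},{"slide":[340,-225,-75],"roll":0.278,"gripper":1}]'

```text
clock: 0.98
position: [0.4738, -0.2254, 0.3022]
ee_rot: [-3.134, -0.22, -0.0]
force: [-0.4, -0.6, -0.3]
width: 0.999
```

```bash
python3 -c "
from h import *
go(561,-90,330,8)"
```

```text
t 0.98 pos [ 473.8 -225.4  302.2] yaw 8.04 tilt 0.01 w 0.999 F [-0.4 -0.6 -0.3]
slide [ 105. -122.  -28.] roll 0.001 dist 163.0
```

jog_arm --increments '[{"slide":[30,-35,-8],"roll":0,"gripper":1},{"slide":[55,-65,-15],"roll":0,"gripper":1},{"slide":[80,-95,-22],"roll":0,"gripper":1},{"slide":[105,-122,-28],"roll":0,"gripper":1},{"slide":[105,-122,-28],"roll":0,"gripper":1},{"slide":[105,-122,-28],"roll":0,"gripper":1},{"slide":[105,-122,-28],"roll":0,"gripper":1},{"slide":[105,-122,-28],"roll":0,"gripper":1},{"slide":[105,-122,-28],"roll":0,"gripper":1},{"slide":[105,-122,-28],"roll":0,"gripper":1}]'

```text
clock: 1.82
position: [0.5595, -0.0936, 0.3297]
ee_rot: [3.134, 0.216, -0.0]
force: [0.4, 0.2, -0.2]
width: 0.999
```

```bash
python3 - <<'E'
from h import *
go(561,-90,330,8)
im=shot("wrist","w1"); C=cloud(im); P=C.reshape(-1,3); ok=~np.isnan(P[:,0])
def rect(P,n):
    r=cv2.minAreaRect((P[:,:2]*1000).astype(np.float32))
    print(n,len(P),"c",np.round(r[0],1),"size",np.round(r[1],1),"ang",round(r[2],1),"z",np.round(np.nanpercentile(P[:,2],[5,50,95])*1000,1))
sel=ok&(P[:,0]>.4)&(P[:,0]<.75)&(P[:,1]>-.22)&(P[:,1]<.22)
for lo,hi,nm in ((.141,.15,"lmtop"),(.181,.192,"cap"),(.056,.066,"sm"),(.046,.054,"jar"),(.02,.03,"puck"),(.012,.019,"rim")):
    M=(sel&(P[:,2]>lo)&(P[:,2]<hi)).reshape(C.shape[:2]).astype(np.uint8)
    n,l,st,ce=cv2.connectedComponentsWithStats(M)
    for k in range(1,n):
        if st[k,4]>150: rect(P[(l==k).ravel()],nm+str(ce[k].round()))
E
```

```text
t 1.82 pos [559.5 -93.6 329.7] yaw 7.88 tilt 0.03 w 0.999 F [ 0.4  0.2 -0.2]
slide [ 2. -3. -0.] roll -0.002 dist 4.0
lmtop[218. 179.] 1670 c [543.2  23.6] size [38.  67.5] ang 10.3 z [141.4 142.8 144.2]
cap[315. 182.] 799 c [563.2 -89.1] size [32.8 32.5] ang 7.9 z [184.4 185.9 187. ]
sm[282. 128.] 798 c [608.8 -35.2] size [29.5 55.2] ang 11.0 z [56.9 58.8 60.5]
jar[358.  92.] 417 c [ 671.3 -134.5] size [30.7 30.8] ang 6.5 z [47.5 49.  50.3]
puck[197.  94.] 477 c [638.9  99.6] size [34.2 35. ] ang 7.4 z [22.2 24.2 25.9]
puck[252. 157.] 338 c [543.5  22.9] size [49.7 77.8] ang 10.1 z [22.2 26.9 28.7]
rim[276. 125.] 2372 c [594.4 -25. ] size [220.2 310.6] ang 7.8 z [12.8 14.7 16.2]
```

View pics/w1.png

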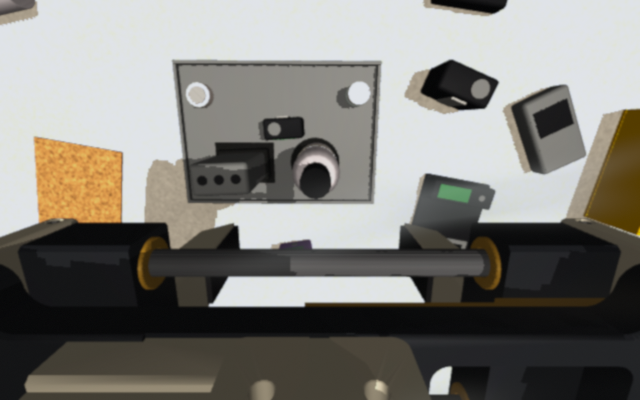

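```bash
python3 -c "
from h import *
[go(562,-90,151,10) for _ in range(3)]"
```

```text
t 1.87 pos [559.6 -93.3 329.7] yaw 7.9 tilt 0.02 w 1.002 F [-0.2 -0.9  0.7]
slide [  3.  -3. 179.] roll -0.037 dist 179.0
t 1.87 pos [559.6 -93.3 329.7] yaw 7.9 tilt 0.02 w 1.002 F [-0.2 -0.9  0.7]
slide [  3.  -3. 179.] roll -0.037 dist 179.0
t 1.87 pos [559.6 -93.3 329.7] yaw 7.9 tilt 0.02 w 1.002 F [-0.2 -0.9  0.7]
slide [  3.  -3. 179.] roll -0.037 dist 179.0
```

jog_arm --increments '[{"slide":[3,-3,30],"roll":-0.037,"gripper":1},{"slide":[3,-3,65],"roll":-0.037,"gripper":1},{"slide":[3,-3,100],"roll":-0.037,"gripper":1},{"slide":[3,-3,130],"roll":-0.037,"gripper":1},{"slide":[3,-3,155],"roll":-0.037,"gripper":1},{"slide":[3,-3,170],"roll":-0.037,"gripper":1},{"slide":[3,-3,177],"roll":-0.037,"gripper":1},{"slide":[3,-3,177],"roll":-0.037,"gripper":1},{"slide":[3,-3,177],"roll":-0.037,"gripper":1},{"slide":[3,-3,177],"roll":-0.037,"gripper":1}]'

```text
clock: 2.7
position: [0.5635, -0.0891, 0.1541]
ee_rot: [3.129, 0.277, 0.003]
force: [0.2, 0.1, -0.5]
width: 0.999
```

```bash
python3 -c "
from h import *
go(562,-90,152,10); shot('wrist','w2');shot('side','s2')"
```

```text
t 2.7 pos [563.5 -89.1 154.1] yaw 10.11 tilt 0.13 w 0.999 F [ 0.2  0.1 -0.5]
slide [-2.  1.  2.] roll 0.002 dist 3.0
```

View pics/w2.png

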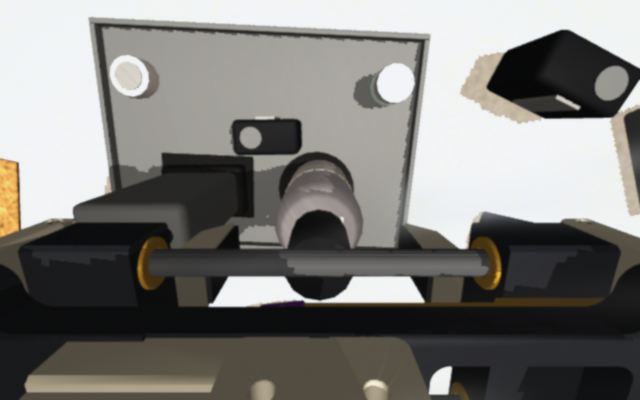

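View pics/s2.png

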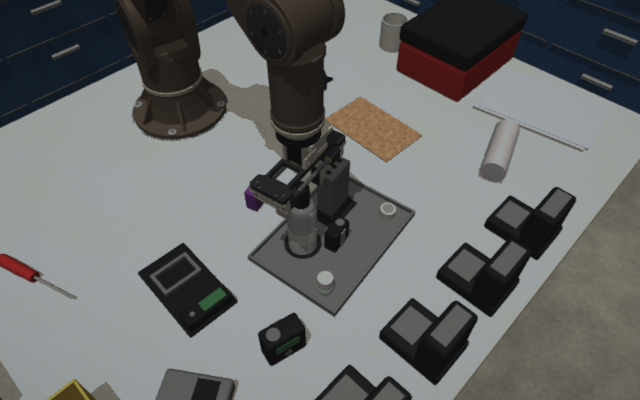

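The cap sits midway between the fingers (wrist cols 285–360), so I'll close on it.

jog_arm --increments '[{"slide":[-1,1,0],"roll":0,"gripper":0.3},{"slide":[-1,1,0],"roll":0,"gripper":0.3},{"slide":[-1,1,0],"roll":0,"gripper":0.3},{"slide":[-1,1,0],"roll":0,"gripper":0.3},{"slide":[-1,1,0],"roll":0,"gripper":0.2},{"slide":[-1,1,0],"roll":0,"gripper":0.1},{"slide":[-1,1,0],"roll":0,"gripper":0},{"slide":[-1,1,0],"roll":0,"gripper":0},{"slide":[-1,1,0],"roll":0,"gripper":0},{"slide":[-1,1,0],"roll":0,"gripper":0}]' --newtons 35

```text
clock: 3.63
position: [0.5618, -0.0898, 0.1527]
ee_rot: [-3.129, -0.277, 0.0]
force: [-1.5, 1.7, -0.2]
width: 0.363
```

```bash
python3 -c "
from h import *
go(480,-90,300,10)"
```

```text
t 3.63 pos [561.8 -89.8 152.7] yaw 10.13 tilt 0.01 w 0.363 F [-1.5  1.7 -0.2]
slide [ -81.  -14. -147.] roll 0.002 dist 168.0
```

jog_arm --increments '[{"slide":[0,0,-5],"roll":0,"gripper":0},{"slide":[0,0,-15],"roll":0,"gripper":0},{"slide":[0,0,-30],"roll":0,"gripper":0},{"slide":[0,0,-50],"roll":0,"gripper":0},{"slide":[0,0,-75],"roll":0,"gripper":0},{"slide":[-10,0,-100],"roll":0,"gripper":0},{"slide":[-30,-5,-115],"roll":0,"gripper":0},{"slide":[-60,-10,-125],"roll":0,"gripper":0},{"slide":[-90,-20,-125],"roll":0,"gripper":0},{"slide":[-115,-30,-125],"roll":0,"gripper":0}]'

```text
clock: 4.47
position: [0.4416, -0.081, 0.2789]
ee_rot: [3.129, 0.276, 0.002]
force: [-1.3, 0.6, -3.5]
width: 0.363
```

```bash
python3 -c "
from h import *
go(483,299,280,10)"
```

```text
t 4.47 pos [441.6 -81.  278.9] yaw 10.08 tilt 0.07 w 0.363 F [-1.3  0.6 -3.5]
slide [ 107. -367.   -1.] roll 0.001 dist 382.0
```

jog_arm --increments '[{"slide":[0,-20,-5],"roll":0,"gripper":0},{"slide":[5,-50,-10],"roll":0,"gripper":0},{"slide":[10,-85,-15],"roll":0,"gripper":0},{"slide":[20,-122,-20],"roll":0,"gripper":0},{"slide":[30,-160,-20],"roll":0,"gripper":0},{"slide":[45,-198,-20],"roll":0,"gripper":0},{"slide":[60,-236,-20],"roll":0,"gripper":0},{"slide":[75,-272,-15],"roll":0,"gripper":0},{"slide":[90,-305,-10],"roll":0,"gripper":0},{"slide":[100,-335,0],"roll":0,"gripper":0}]'

```text
clock: 5.3
position: [0.4837, 0.2694, 0.2791]
ee_rot: [-3.128, -0.278, -0.004]
force: [1.9, -0.2, -2.3]
width: 0.363
```

```bash
python3 -c "
from h import *
go(483,299,170,10)"
```

```text
t 5.3 pos [483.7 269.4 279.1] yaw 10.15 tilt 0.16 w 0.363 F [ 1.9 -0.2 -2.3]
slide [  4. -29. 109.] roll 0.003 dist 113.0
```

jog_arm --increments '[{"slide":[2,-12,10],"roll":0,"gripper":0},{"slide":[4,-22,28],"roll":0,"gripper":0},{"slide":[4,-29,52],"roll":0,"gripper":0},{"slide":[4,-29,78],"roll":0,"gripper":0},{"slide":[4,-29,98],"roll":0,"gripper":0},{"slide":[4,-29,109],"roll":0,"gripper":0},{"slide":[4,-29,109],"roll":0,"gripper":0},{"slide":[4,-29,109],"roll":0,"gripper":0},{"slide":[4,-29,109],"roll":0,"gripper":0},{"slide":[4,-29,109],"roll":0,"gripper":0}]'

```text
clock: 6.13
position: [0.4826, 0.2965, 0.1704]
ee_rot: [-3.128, -0.277, -0.004]
force: [-0.1, 0.4, -2.8]
width: 0.364
```

```bash
python3 -c "
from h import *
go(483,299,148,10); shot('side','s3'); im=shot('wrist','w3')
g=(255*(load('s3')['frame'][60:220,250:470]/255.)**.6).astype(np.uint8); cv2.imwrite('pics/s3c.png',cv2.resize(g,None,fx=3.4,fy=3.4))"
```

```text
t 6.13 pos [482.6 296.5 170.4] yaw 10.11 tilt 0.15 w 0.364 F [-0.1  0.4 -2.8]
slide [ 1. -2. 22.] roll 0.002 dist 23.0
```

View pics/s3c.png

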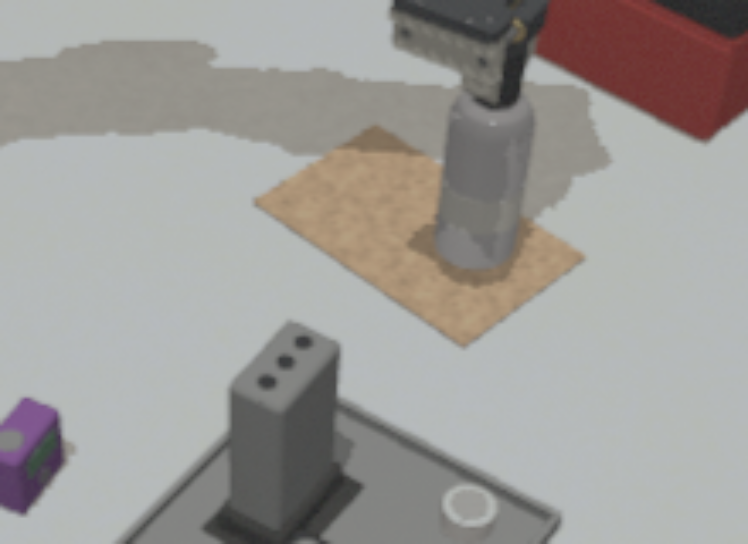

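The cylinder hangs upright above the far half of the mat. I'll lower it now.

jog_arm --increments '[{"slide":[0,-2,6],"roll":0,"gripper":0},{"slide":[0,-2,12],"roll":0,"gripper":0},{"slide":[0,-2,16],"roll":0,"gripper":0},{"slide":[0,-2,19],"roll":0,"gripper":0},{"slide":[0,-2,21],"roll":0,"gripper":0},{"slide":[0,-2,22],"roll":0,"gripper":0},{"slide":[0,-2,22],"roll":0,"gripper":0},{"slide":[0,-2,22],"roll":0,"gripper":0},{"slide":[0,-2,22],"roll":0,"gripper":0},{"slide":[0,-2,22],"roll":0,"gripper":0}]'

```text
clock: 7.07
position: [0.4815, 0.298, 0.1477]
ee_rot: [3.129, 0.277, 0.001]
force: [-2.8, -2.4, 8.6]
width: 0.365
```

```bash
python3 -c "
from h import *
go(483,299,148,10)"
```

```text
t 7.07 pos [481.5 298.  147.7] yaw 10.12 tilt 0.05 w 0.365 F [-2.8 -2.4  8.6]
slide [ 2. -1. -0.] roll 0.002 dist 2.0
```

jog_arm --increments '[{"slide":[0,0,0],"roll":0,"gripper":0.5},{"slide":[0,0,0],"roll":0,"gripper":0.7},{"slide":[0,0,0],"roll":0,"gripper":1},{"slide":[0,0,0],"roll":0,"gripper":1},{"slide":[0,0,0],"roll":0,"gripper":1},{"slide":[0,0,0],"roll":0,"gripper":1},{"slide":[0,0,-20],"roll":0,"gripper":1},{"slide":[0,0,-45],"roll":0,"gripper":1},{"slide":[0,0,-75],"roll":0,"gripper":1},{"slide":[0,0,-100],"roll":0,"gripper":1}]'

```text
clock: 7.9
position: [0.4813, 0.298, 0.2483]
ee_rot: [-3.129, -0.277, -0.0]
force: [1.6, 0.7, -0.0]
width: 0.99
```

```bash
python3 -c "
from h import *
shot('side','s4');shot('wrist','w4')
go(543,23,250,10)
g=(255*(load('s4')['frame'][60:220,250:470]/255.)**.6).astype(np.uint8); cv2.imwrite('pics/s4c.png',cv2.resize(g,None,fx=3.4,fy=3.4))"
```

```text
t 8.0 pos [483.  299.6 251.1] yaw 10.13 tilt 0.42 w 1.003 F [ 0.9 -0.   1.1]
slide [ 10. 283.   0.] roll 0.002 dist 283.0
```

View pics/s4c.png

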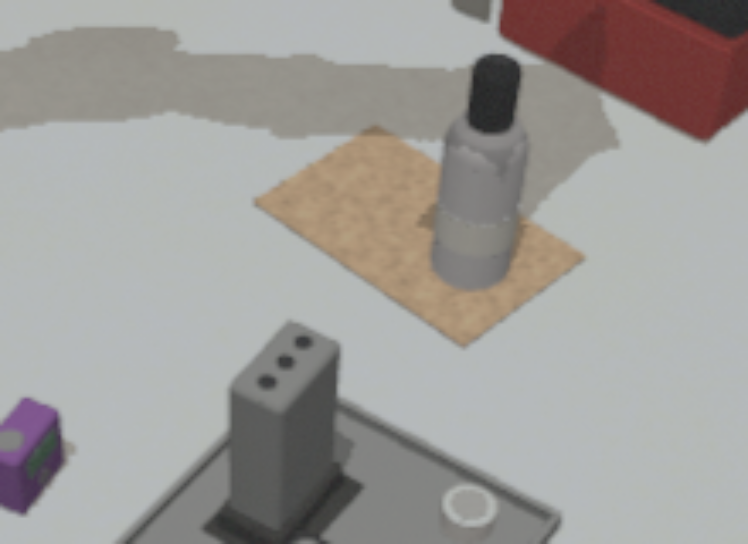

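jog_arm --increments '[{"slide":[0,20,0],"roll":0,"gripper":1},{"slide":[2,50,0],"roll":0,"gripper":1},{"slide":[4,85,0],"roll":0,"gripper":1},{"slide":[6,125,0],"roll":0,"gripper":1},{"slide":[8,165,0],"roll":0,"gripper":1},{"slide":[10,203,0],"roll":0,"gripper":1},{"slide":[10,235,0],"roll":0,"gripper":1},{"slide":[10,260,0],"roll":0,"gripper":1},{"slide":[10,277,0],"roll":0,"gripper":1},{"slide":[10,283,0],"roll":0,"gripper":1}]'

```text
clock: 8.83
position: [0.541, 0.0172, 0.2459]
ee_rot: [3.128, 0.27, -0.002]
force: [0.3, 0.9, -0.6]
width: 1.0
```

```bash
python3 - <<'E'
from h import *
im=shot("wrist","w5"); C=cloud(im); P=C.reshape(-1,3); ok=~np.isnan(P[:,0])
go(543,23,160,10)
def rect(P,n):
    r=cv2.minAreaRect((P[:,:2]*1000).astype(np.float32))
    print(n,len(P),"c",np.round(r[0],1),"size",np.round(r[1],1),"ang",round(r[2],1),"z",np.round(np.nanpercentile(P[:,2],[5,50,95])*1000,1))
sel=ok&(P[:,0]>.4)&(P[:,0]<.75)&(P[:,1]>-.22)&(P[:,1]<.22)
for lo,hi,nm in ((.141,.15,"lmtop"),(.056,.066,"sm"),(.046,.054,"jar"),(.02,.03,"puck"),(.012,.019,"rim")):
    M=(sel&(P[:,2]>lo)&(P[:,2]<hi)).reshape(C.shape[:2]).astype(np.uint8)
    n,l,st,ce=cv2.connectedComponentsWithStats(M)
    for k in range(1,n):
        if st[k,4]>150: rect(P[(l==k).ravel()],nm+str(ce[k].round()))
# round pad: dark pixels on floor
g=im["frame"].max(2).ravel()
M=(sel&(P[:,2]<.02)&(g<60)).reshape(C.shape[:2]).astype(np.uint8)
n,l,st,ce=cv2.connectedComponentsWithStats(M)
for k in range(1,n):
    if st[k,4]>200: rect(P[(l==k).ravel()],"dark"+str(ce[k].round()))
E
```

```text
t 8.88 pos [541.   17.9 246. ] yaw 9.89 tilt 0.09 w 0.997 F [-0.1  0.2  0.3]
slide [ 3. -5. 86.] roll -0.002 dist 86.0
lmtop[311. 192.] 2875 c [543.4  24. ] size [37.7 68. ] ang 10.0 z [141.5 142.9 144.2]
sm[373. 128.] 1231 c [608.8 -34.8] size [29.4 55. ] ang 11.3 z [57.2 58.9 60.4]
jar[469.  88.] 655 c [ 671.7 -134.4] size [30.1 31.6] ang 10.9 z [47.4 49.  50.4]
jar[368. 282.] 351 c [412.2 -74.6] size [23.5 58.9] ang 1.5 z [47.4 52.7 53.9]
puck[265.  83.] 719 c [638.9 100. ] size [34.3 35. ] ang 10.0 z [22.5 24.3 25.9]
puck[314. 155.] 354 c [561.1  26.9] size [16.5 80.2] ang 7.2 z [23.5 27.  28.7]
rim[358. 121.] 3567 c [594.6 -24.9] size [220.4 310.7] ang 7.6 z [12.8 14.7 16.2]
dark[471. 138.] 268 c [ 615.6 -173.6] size [100.6   1.9] ang 7.8 z [ 5.7 10.  14. ]
dark[396. 169.] 2518 c [561.1 -86.3] size [75.2 77. ] ang 41.6 z [6.7 8.  9.3]
dark[311. 150.] 606 c [560.6  27.8] size [32.  93.2] ang 8.4 z [ 6.6  8.  12.4]
```

View pics/w5.png

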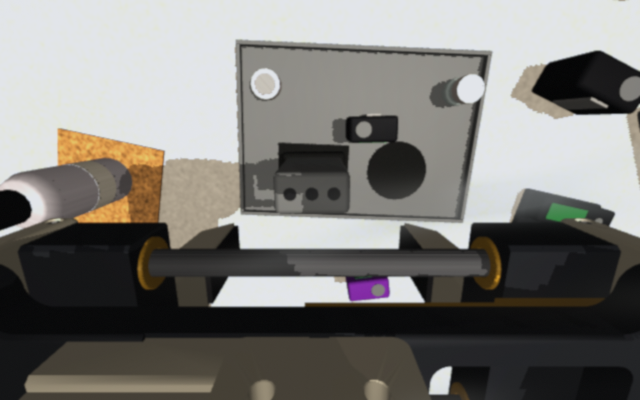

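jog_arm --increments '[{"slide":[3,-5,15],"roll":0,"gripper":1},{"slide":[3,-6,40],"roll":0,"gripper":1},{"slide":[3,-6,65],"roll":0,"gripper":1},{"slide":[3,-6,85],"roll":0,"gripper":1},{"slide":[3,-6,90],"roll":0,"gripper":1},{"slide":[3,-6,90],"roll":0,"gripper":1},{"slide":[3,-6,90],"roll":0,"gripper":1},{"slide":[3,-6,90],"roll":0,"gripper":1},{"slide":[3,-6,90],"roll":0,"gripper":1},{"slide":[3,-6,90],"roll":0,"gripper":1}]'

```text
clock: 9.72
position: [0.5435, 0.0277, 0.1578]
ee_rot: [3.129, 0.277, 0.003]
force: [-0.1, -0.7, -0.3]
width: 1.001
```

```bash
python3 -c "
from h import *
go(543.5,23.5,96,10); shot('wrist','w6')"
```

```text
t 9.72 pos [543.5  27.7 157.8] yaw 10.12 tilt 0.11 w 1.001 F [-0.1 -0.7 -0.3]
slide [-1.  4. 62.] roll 0.002 dist 62.0
```

View pics/w6.png

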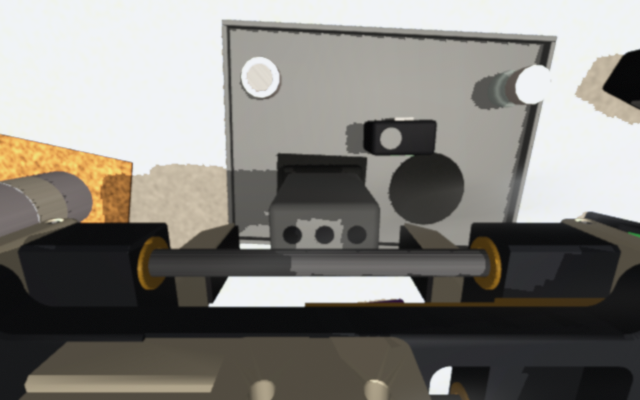

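jog_arm --increments '[{"slide":[0,3,0],"roll":0,"gripper":1},{"slide":[0,4,5],"roll":0,"gripper":1},{"slide":[0,4,20],"roll":0,"gripper":1},{"slide":[0,4,40],"roll":0,"gripper":1},{"slide":[0,4,55],"roll":0,"gripper":1},{"slide":[0,4,62],"roll":0,"gripper":1},{"slide":[0,4,62],"roll":0,"gripper":1},{"slide":[0,4,62],"roll":0,"gripper":1},{"slide":[0,4,62],"roll":0,"gripper":1},{"slide":[0,4,62],"roll":0,"gripper":1}]'

```text
clock: 10.6
position: [0.5443, 0.0236, 0.0957]
ee_rot: [3.129, 0.277, 0.003]
force: [0.6, -0.3, -0.3]
width: 1.003
```

```bash
python3 -c "
from h import *
go(543.5,23.5,96,10)"
```

```text
t 10.6 pos [544.3  23.6  95.7] yaw 10.12 tilt 0.1 w 1.003 F [ 0.6 -0.3 -0.3]
slide [-1. -0. -0.] roll 0.002 dist 1.0
```

jog_arm --increments '[{"slide":[-1,0,0],"roll":0,"gripper":0.8},{"slide":[-1,0,0],"roll":0,"gripper":0.75},{"slide":[-1,0,0],"roll":0,"gripper":0.7},{"slide":[-1,0,0],"roll":0,"gripper":0.6},{"slide":[-1,0,0],"roll":0,"gripper":0.5},{"slide":[-1,0,0],"roll":0,"gripper":0.5},{"slide":[-1,0,0],"roll":0,"gripper":0.5},{"slide":[-1,0,0],"roll":0,"gripper":0.5},{"slide":[-1,0,0],"roll":0,"gripper":0.5},{"slide":[-1,0,0],"roll":0,"gripper":0.5}]' --newtons 35

```text
clock: 11.43
position: [0.5427, 0.0235, 0.0949]
ee_rot: [-3.129, -0.277, -0.001]
force: [-1.3, 1.2, 5.4]
width: 0.761
```

```bash
python3 -c "
from h import *
go(450,60,220,10)"
```

```text
t 11.43 pos [542.7  23.5  94.9] yaw 10.13 tilt 0.02 w 0.761 F [-1.3  1.2  5.4]
slide [ -85.  -52. -125.] roll 0.002 dist 160.0
```

jog_arm --increments '[{"slide":[0,0,-5],"roll":0,"gripper":0.5},{"slide":[0,0,-15],"roll":0,"gripper":0.5},{"slide":[0,0,-30],"roll":0,"gripper":0.5},{"slide":[0,0,-50],"roll":0,"gripper":0.5},{"slide":[-10,0,-70],"roll":0,"gripper":0.5},{"slide":[-35,0,-85],"roll":0,"gripper":0.5},{"slide":[-68,0,-95],"roll":0,"gripper":0.5},{"slide":[-100,0,-100],"roll":0,"gripper":0.5},{"slide":[-125,0,-100],"roll":0,"gripper":0.5},{"slide":[-140,-10,-100],"roll":0,"gripper":0.5}]'

```text
clock: 12.27
position: [0.4001, 0.0064, 0.1951]
ee_rot: [3.128, 0.273, -0.002]
force: [-1.0, -0.3, -3.4]
width: 0.763
```

```bash
python3 -c "
from h import *
go(370,303,190,10)"
```

```text
t 12.27 pos [400.1   6.4 195.1] yaw 9.97 tilt 0.13 w 0.763 F [-1.  -0.3 -3.4]
slide [  22. -297.    5.] roll -0.001 dist 298.0
```

jog_arm --increments '[{"slide":[0,-20,0],"roll":0,"gripper":0.5},{"slide":[0,-50,0],"roll":0,"gripper":0.5},{"slide":[2,-85,0],"roll":0,"gripper":0.5},{"slide":[6,-123,0],"roll":0,"gripper":0.5},{"slide":[10,-162,0],"roll":0,"gripper":0.5},{"slide":[14,-200,0],"roll":0,"gripper":0.5},{"slide":[18,-235,0],"roll":0,"gripper":0.5},{"slide":[20,-265,0],"roll":0,"gripper":0.5},{"slide":[22,-285,0],"roll":0,"gripper":0.5},{"slide":[22,-296,0],"roll":0,"gripper":0.5}]'

```text
clock: 13.1
position: [0.3718, 0.3068, 0.1953]
ee_rot: [-3.127, -0.282, -0.0]
force: [0.5, -0.0, -3.1]
width: 0.766
```

```bash
python3 -c "
from h import *
go(370,303,115,10)"
```

```text
t 13.1 pos [371.8 306.8 195.3] yaw 10.3 tilt 0.08 w 0.766 F [ 0.5 -0.  -3.1]
slide [-2.  4. 80.] roll 0.005 dist 80.0
```

jog_arm --increments '[{"slide":[-1,3,12],"roll":0.003,"gripper":0.5},{"slide":[-1,3,32],"roll":0.003,"gripper":0.5},{"slide":[-1,3,55],"roll":0.003,"gripper":0.5},{"slide":[-1,3,75],"roll":0.003,"gripper":0.5},{"slide":[-1,3,88],"roll":0.003,"gripper":0.5},{"slide":[-1,3,95],"roll":0.003,"gripper":0.5},{"slide":[-1,3,95],"roll":0.003,"gripper":0.5},{"slide":[-1,3,95],"roll":0.003,"gripper":0.5},{"slide":[-1,3,95],"roll":0.003,"gripper":0.5},{"slide":[-1,3,95],"roll":0.003,"gripper":0.5}]'

```text
clock: 13.93
position: [0.3728, 0.3011, 0.1007]
ee_rot: [-3.129, -0.272, -0.002]
force: [0.7, -0.9, -2.5]
width: 0.761
```

```bash
python3 -c "
from h import *
go(370,303,90,10); shot('side','s7')
g=(255*(load('s7')['frame'][60:220,250:470]/255.)**.6).astype(np.uint8); cv2.imwrite('pics/s7c.png',cv2.resize(g,None,fx=3.4,fy=3.4))"
```

```text
t 13.93 pos [372.8 301.1 100.7] yaw 9.93 tilt 0.1 w 0.761 F [ 0.7 -0.9 -2.5]
slide [-2. -2. 11.] roll -0.001 dist 11.0
```

View pics/s7c.png

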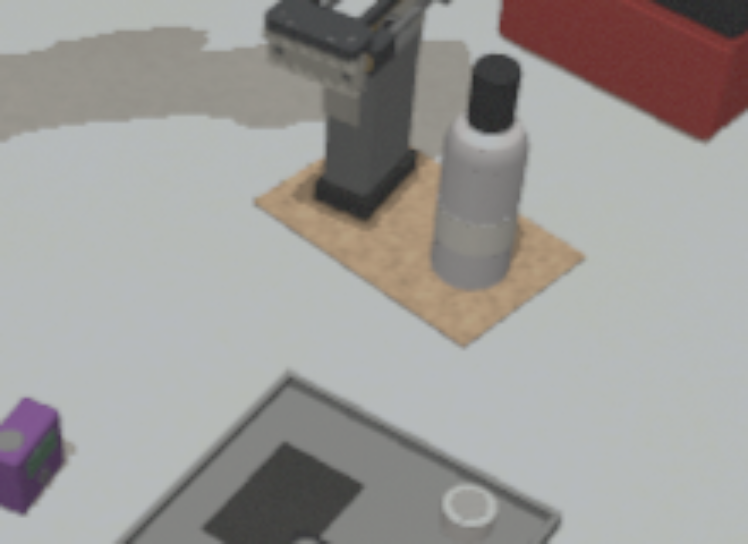

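jog_arm --increments '[{"slide":[0,0,3],"roll":0,"gripper":0.5},{"slide":[0,0,6],"roll":0,"gripper":0.5},{"slide":[0,0,8],"roll":0,"gripper":0.5},{"slide":[0,0,10],"roll":0,"gripper":0.5},{"slide":[0,0,11],"roll":0,"gripper":0.5},{"slide":[0,0,11],"roll":0,"gripper":0.5},{"slide":[0,0,11],"roll":0,"gripper":0.5},{"slide":[0,0,11],"roll":0,"gripper":0.5},{"slide":[0,0,11],"roll":0,"gripper":0.5},{"slide":[0,0,11],"roll":0,"gripper":0.5}]'

```text
clock: 14.82
position: [0.3721, 0.3011, 0.0896]
ee_rot: [3.13, 0.273, 0.001]
force: [-2.5, -2.3, 13.1]
width: 0.757
```

```bash
python3 -c "
from h import *
go(370,303,90,10)"
```

```text
t 14.82 pos [372.1 301.1  89.6] yaw 9.98 tilt 0.04 w 0.757 F [-2.5 -2.3 13.1]
slide [-2. -2. -0.] roll -0.0 dist 3.0
```

jog_arm --increments '[{"slide":[0,0,0],"roll":0,"gripper":1},{"slide":[0,0,0],"roll":0,"gripper":1},{"slide":[0,0,0],"roll":0,"gripper":1},{"slide":[0,0,0],"roll":0,"gripper":1},{"slide":[0,0,0],"roll":0,"gripper":1},{"slide":[0,0,-10],"roll":0,"gripper":1},{"slide":[0,0,-30],"roll":0,"gripper":1},{"slide":[0,0,-60],"roll":0,"gripper":1},{"slide":[0,0,-95],"roll":0,"gripper":1},{"slide":[0,0,-125],"roll":0,"gripper":1}]'

```text
clock: 15.65
position: [0.3717, 0.301, 0.2162]
ee_rot: [-3.129, -0.274, 0.0]
force: [0.6, -0.2, 0.6]
width: 1.001
```

```bash
python3 -c "
from h import *
shot('side','s8')
go(560,-36,220,10)
g=(255*(load('s8')['frame'][60:220,250:470]/255.)**.6).astype(np.uint8); cv2.imwrite('pics/s8c.png',cv2.resize(g,None,fx=3.4,fy=3.4))"
```

```text
t 15.7 pos [373.6 303.3 221.6] yaw 10.01 tilt 0.47 w 1.0 F [1.3 2.1 4.5]
slide [125. 366.   1.] roll 0.0 dist 387.0
```

View pics/s8c.png

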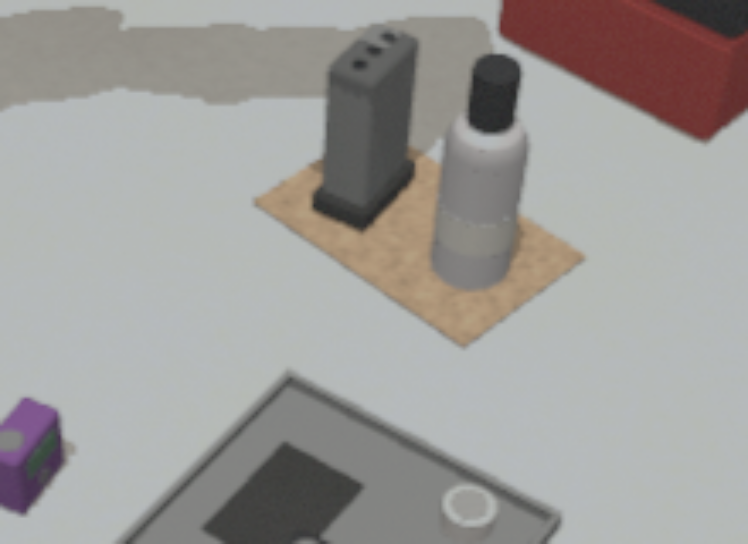

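jog_arm --increments '[{"slide":[10,25,-5],"roll":0,"gripper":1},{"slide":[25,60,-10],"roll":0,"gripper":1},{"slide":[40,97,-10],"roll":0,"gripper":1},{"slide":[55,135,-10],"roll":0,"gripper":1},{"slide":[70,173,-10],"roll":0,"gripper":1},{"slide":[85,210,-10],"roll":0,"gripper":1},{"slide":[102,247,-10],"roll":0,"gripper":1},{"slide":[120,285,-10],"roll":0,"gripper":1},{"slide":[135,320,-10],"roll":0,"gripper":1},{"slide":[150,350,-10],"roll":0,"gripper":1}]'

```text
clock: 16.53
position: [0.5813, -0.0212, 0.2244]
ee_rot: [3.129, 0.27, 0.001]
force: [0.5, 0.7, -0.0]
width: 1.003
```

jog_arm --increments '[{"slide":[5,7,0],"roll":0,"gripper":1},{"slide":[10,12,0],"roll":0,"gripper":1},{"slide":[10,12,0],"roll":0,"gripper":1},{"slide":[10,12,0],"roll":0,"gripper":1},{"slide":[10,12,0],"roll":0,"gripper":1},{"slide":[10,12,0],"roll":0,"gripper":1},{"slide":[10,12,0],"roll":0,"gripper":1},{"slide":[10,12,0],"roll":0,"gripper":1},{"slide":[10,12,0],"roll":0,"gripper":1},{"slide":[10,12,0],"roll":0,"gripper":1}]'

```text
clock: 17.37
position: [0.5922, -0.028, 0.2238]
ee_rot: [3.13, 0.273, 0.0]
force: [1.1, 0.0, -0.3]
width: 1.003
```

```bash
cat >> h.py <<'E'
def rect(P,n,q=True):
    r=cv2.minAreaRect((P[:,:2]*1000).astype(np.float32))
    print(n,len(P),"c",np.round(r[0],1),"size",np.round(r[1],1),"ang",round(r[2],1),"z",np.round(np.nanpercentile(P[:,2],[5,50,95])*1000,1))
def survey(im,bands,zs=None,minpx=150,x=(.4,.75),y=(-.22,.22)):
    C=cloud(im); P=C.reshape(-1,3); ok=~np.isnan(P[:,0])
    sel=ok&(P[:,0]>x[0])&(P[:,0]<x[1])&(P[:,1]>y[0])&(P[:,1]<y[1]); g=im["frame"].max(2).ravel()
    for lo,hi,nm,gm in bands:
        M=(sel&(P[:,2]>lo)&(P[:,2]<hi)&(g<gm)).reshape(C.shape[:2]).astype(np.uint8)
        n,l,st,ce=cv2.connectedComponentsWithStats(M)
        for k in range(1,n):
            if st[k,4]>minpx: rect(P[(l==k).ravel()],nm+str(ce[k].round()))
E
python3 - <<'E'
from h import *
im=shot("wrist","w9")
go(608.8,-35,30,11)
survey(im,[(.056,.066,"sm",256),(.046,.054,"jar",256),(.02,.03,"puck",256),(.012,.019,"rim",256),(.003,.013,"dark",62)])
print(im["frame"][150:175:6,340:420:10].max(2))
t=shot("top","t9"); survey(t,[(.056,.066,"sm",256),(.003,.016,"dark",50)],minpx=80)
t=shot("side","s9"); survey(t,[(.056,.066,"sm",256),(.003,.016,"dark",50)],minpx=80)
E
```

```text
t 17.42 pos [592.2 -28.1 223.8] yaw 9.96 tilt 0.0 w 1.001 F [0.8 0.5 0.3]
slide [ 15.  10. 194.] roll -0.018 dist 195.0
sm[327. 169.] 1270 c [609.  -34.9] size [29.5 55.6] ang 11.5 z [57.1 58.9 60.3]
jar[426. 128.] 660 c [ 671.5 -134.4] size [30.7 30.6] ang 36.2 z [47.6 49.  50.3]
puck[218. 120.] 747 c [638.7  99.5] size [34.8 34.7] ang 32.5 z [22.5 24.3 25.7]
rim[314. 121.] 2606 c [606.8 -23.3] size [196.3 310.3] ang 7.9 z [12.9 14.8 16.1]
dark[198. 167.] 324 c [585.  125.1] size [188.8   1.5] ang 7.7 z [ 4.2  8.6 12.4]
dark[272. 202.] 3424 c [544.5  25.7] size [65.6 95.9] ang 7.6 z [6.6 7.9 9.1]
dark[358. 205.] 2564 c [560.8 -86.5] size [76.6 76.4] ang 74.8 z [6.8 8.  9.3]
[[135 147 147 149 149 150 149 149]
 [ 15  46 147 148 148 148 148 147]
 [ 38  33 147 147 148 147 147 148]
 [ 36  32 147 146 147 147 146 146]
 [ 35  32 145 145 146 145 146 146]]
dark[310. 200.] 1108 c [543.9  26.4] size [68.9 96.1] ang 7.2 z [ 4.4  8.5 12.2]
sm[336. 227.] 311 c [609.2 -37.3] size [31.2 56. ] ang 10.0 z [56.9 59.5 62.3]
dark[352. 182.] 133 c [524.6 114.5] size [125.4  32.8] ang 21.3 z [ 6.8 10.9 14.9]
dark[281. 225.] 109 c [491.4 -62.4] size [  4.1 244.7] ang 7.3 z [ 5.9 10.  12.5]
dark[333. 208.] 886 c [543.3  25.3] size [ 66.3 101.9] ang 7.5 z [ 5.6  8.5 11.2]
dark[302. 243.] 881 c [559.4 -88. ] size [74.6 79.6] ang 44.0 z [ 6.   8.6 11.2]
```

View pics/w9.png

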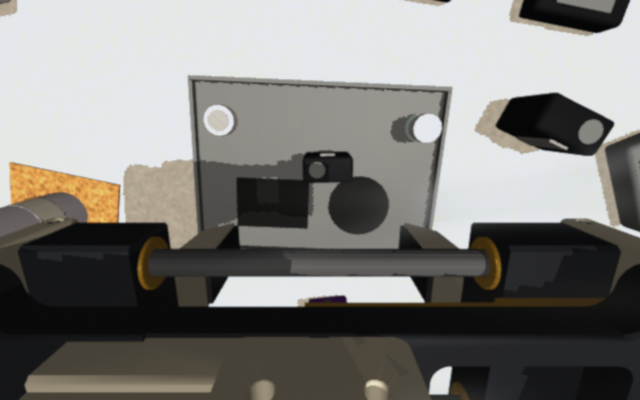

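jog_arm --increments '[{"slide":[10,7,10],"roll":-0.02,"gripper":1},{"slide":[15,9,40],"roll":-0.025,"gripper":1},{"slide":[15,9,75],"roll":-0.025,"gripper":1},{"slide":[15,9,110],"roll":-0.025,"gripper":1},{"slide":[15,9,135],"roll":-0.025,"gripper":1},{"slide":[15,9,145],"roll":-0.025,"gripper":1},{"slide":[15,9,145],"roll":-0.025,"gripper":1},{"slide":[15,9,145],"roll":-0.025,"gripper":1},{"slide":[15,9,145],"roll":-0.025,"gripper":1},{"slide":[15,9,145],"roll":-0.025,"gripper":1}]'

```text
clock: 18.35
position: [0.61, -0.0344, 0.0808]
ee_rot: [3.126, 0.311, 0.005]
force: [0.6, 0.6, 0.3]
width: 1.001
```

```bash
python3 - <<'E'
from h import *
go(609,-35,21,11.3)
im=shot("wrist","w10"); survey(im,[(.054,.066,"sm",256)])
E
```

```text
t 18.35 pos [610.  -34.4  80.8] yaw 11.38 tilt 0.19 w 1.001 F [0.6 0.6 0.3]
slide [-1.  0. 60.] roll 0.001 dist 60.0
sm[319. 226.] 3543 c [611.  -34.6] size [29.8 56. ] ang 11.0 z [55.9 58.9 60.1]
```

View pics/w10.png

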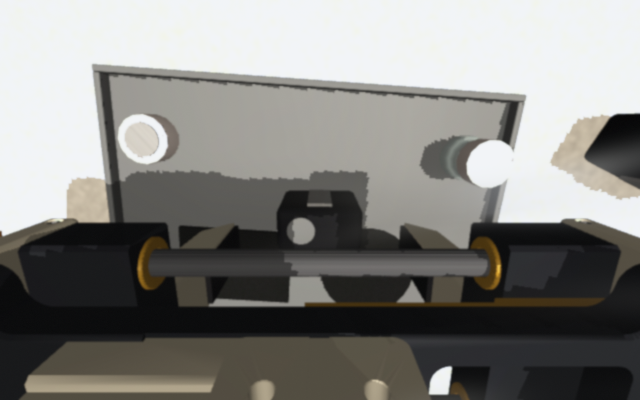

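The meter (cols 278–362) is centred between the fingers, and its measured centre is (611,-35) with the top near z 59. Descending.

jog_arm --increments '[{"slide":[0,0,10],"roll":0,"gripper":1},{"slide":[0,0,25],"roll":0,"gripper":1},{"slide":[0,0,40],"roll":0,"gripper":1},{"slide":[0,0,52],"roll":0,"gripper":1},{"slide":[0,0,59],"roll":0,"gripper":1},{"slide":[0,0,59],"roll":0,"gripper":1},{"slide":[0,0,59],"roll":0,"gripper":1},{"slide":[0,0,59],"roll":0,"gripper":1},{"slide":[0,0,59],"roll":0,"gripper":1},{"slide":[0,0,59],"roll":0,"gripper":1}]'

```text
clock: 19.23
position: [0.6092, -0.0344, 0.0205]
ee_rot: [3.126, 0.312, 0.002]
force: [0.6, 0.7, 0.1]
width: 0.999
```

jog_arm --increments '[{"slide":[0,0,0],"roll":0,"gripper":0.7},{"slide":[0,0,0],"roll":0,"gripper":0.65},{"slide":[0,0,0],"roll":0,"gripper":0.6},{"slide":[0,0,0],"roll":0,"gripper":0.5},{"slide":[0,0,0],"roll":0,"gripper":0.4},{"slide":[0,0,0],"roll":0,"gripper":0.4},{"slide":[0,0,0],"roll":0,"gripper":0.4},{"slide":[0,0,0],"roll":0,"gripper":0.4},{"slide":[0,0,-5],"roll":0,"gripper":0.4},{"slide":[0,0,-10],"roll":0,"gripper":0.4}]' --newtons 25

```text
clock: 20.07
position: [0.6083, -0.0344, 0.0298]
ee_rot: [-3.126, -0.312, 0.001]
force: [0.2, 0.9, -0.9]
width: 0.612
```

```bash
python3 - <<'E'
from h import *
go(480,-200,150,-2.4)
E
```

```text
t 20.07 pos [608.3 -34.4  29.8] yaw 11.39 tilt 0.05 w 0.612 F [ 0.2  0.9 -0.9]
slide [-159.  137. -120.] roll 0.241 dist 242.0
```

jog_arm --increments '[{"slide":[0,0,-15],"roll":0,"gripper":0.4},{"slide":[0,0,-35],"roll":0,"gripper":0.4},{"slide":[-5,0,-60],"roll":0.03,"gripper":0.4},{"slide":[-20,15,-85],"roll":0.06,"gripper":0.4},{"slide":[-40,35,-105],"roll":0.1,"gripper":0.4},{"slide":[-65,55,-115],"roll":0.14,"gripper":0.4},{"slide":[-92,80,-120],"roll":0.18,"gripper":0.4},{"slide":[-118,105,-120],"roll":0.21,"gripper":0.4},{"slide":[-140,125,-120],"roll":0.241,"gripper":0.4},{"slide":[-155,137,-120],"roll":0.241,"gripper":0.4}]'

```text
clock: 20.9
position: [0.4815, -0.2026, 0.1504]
ee_rot: [3.139, -0.075, -0.0]
force: [-0.2, -0.3, -0.4]
width: 0.606
```

```bash
python3 - <<'E'
from h import *
go(433,-320,150,-2.4)
E
```

```text
t 20.9 pos [ 481.5 -202.6  150.4] yaw -2.73 tilt 0.1 w 0.606 F [-0.2 -0.3 -0.4]
slide [-43. 120.   1.] roll -0.006 dist 127.0
```

jog_arm --increments '[{"slide":[-12,12,-5],"roll":0,"gripper":0.4},{"slide":[-30,30,-15],"roll":0,"gripper":0.4},{"slide":[-50,52,-30],"roll":0,"gripper":0.4},{"slide":[-70,76,-40],"roll":0,"gripper":0.4},{"slide":[-88,98,-50],"roll":0,"gripper":0.4},{"slide":[-100,114,-50],"roll":0,"gripper":0.4},{"slide":[-105,120,-50],"roll":0,"gripper":0.4},{"slide":[-105,120,-50],"roll":0,"gripper":0.4},{"slide":[-105,120,-50],"roll":0,"gripper":0.4},{"slide":[-105,120,-50],"roll":0,"gripper":0.4}]'

```text
clock: 21.73
position: [0.3748, -0.3133, 0.1996]
ee_rot: [-3.14, 0.063, -0.0]
force: [0.1, -0.6, -2.0]
width: 0.611
```

```bash
python3 - <<'E'
from h import *
go(433,-320,90,-2.4)
im=shot("wrist","w11")
survey(im,[(.006,.045,"base",256),(.030,.045,"hump",256),(.0145,.022,"lip",256)],x=(.3,.65),y=(-.42,-.22))
survey(im,[(.11,.17,"sm",100)],x=(.3,.65),y=(-.42,-.22))
E
```

```text
t 21.73 pos [ 374.8 -313.3  199.6] yaw -2.3 tilt 0.05 w 0.611 F [ 0.1 -0.6 -2. ]
slide [ 58.   4. 110.] roll 0.002 dist 124.0
base[323.  86.] 17336 c [ 469.3 -321.7] size [109.9 187.4] ang 87.3 z [ 7.8  9.4 36.3]
hump[324.  15.] 3197 c [ 541.  -325.1] size [100.1  27.1] ang 88.0 z [33.  35.5 37.4]
lip[322. 125.] 1490 c [ 435.7 -320.2] size [84.2 57.8] ang 87.5 z [15.8 17.  18.3]
```

View pics/w11.png

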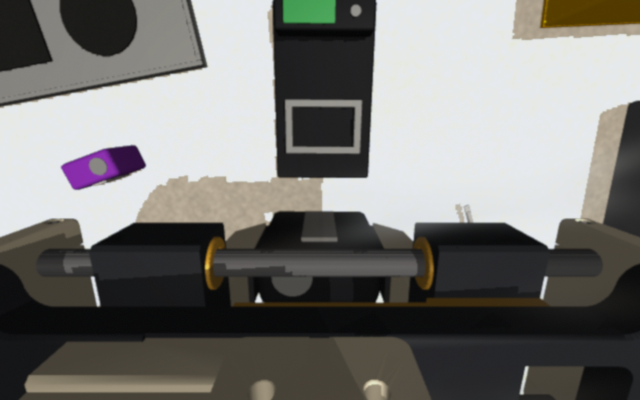

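jog_arm --increments '[{"slide":[15,1,5],"roll":0,"gripper":0.4},{"slide":[35,2,15],"roll":0,"gripper":0.4},{"slide":[52,4,35],"roll":0,"gripper":0.4},{"slide":[59,4,65],"roll":0,"gripper":0.4},{"slide":[59,4,95],"roll":0,"gripper":0.4},{"slide":[59,4,122],"roll":0,"gripper":0.4},{"slide":[59,4,140],"roll":0,"gripper":0.4},{"slide":[59,4,150],"roll":0,"gripper":0.4},{"slide":[59,4,150],"roll":0,"gripper":0.4},{"slide":[59,4,150],"roll":0,"gripper":0.4}]'

```text
clock: 22.62
position: [0.4332, -0.3206, 0.0499]
ee_rot: [-3.14, 0.065, 0.0]
force: [-1.3, 0.1, -0.7]
width: 0.607
```

```bash
python3 - <<'E'
from h import *
im=shot("wrist","w12")
go(434,-320.3,26,-2.5)
s=shot("side","s12")
g=(255*(s['frame'][200:350,100:280]/255.)**.6).astype(np.uint8); cv2.imwrite('pics/s12c.png',cv2.resize(g,None,fx=4,fy=4))
E
```

```text
t 22.67 pos [ 433.6 -321.1   50.6] yaw -2.37 tilt 0.07 w 0.608 F [ 0.6 -0.6 -1.3]
slide [ 0. -1. 25.] roll 0.002 dist 25.0
```

View pics/w12.png

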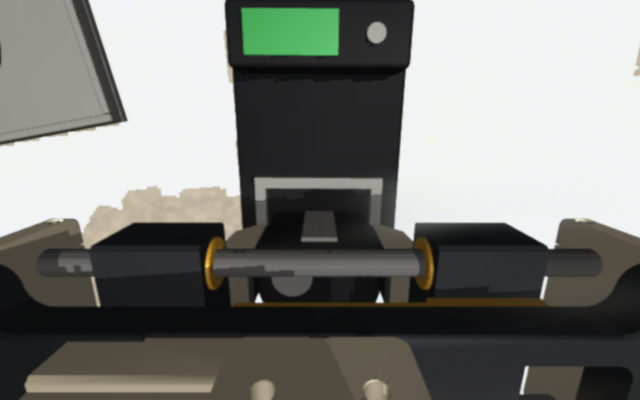

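View pics/s12c.png

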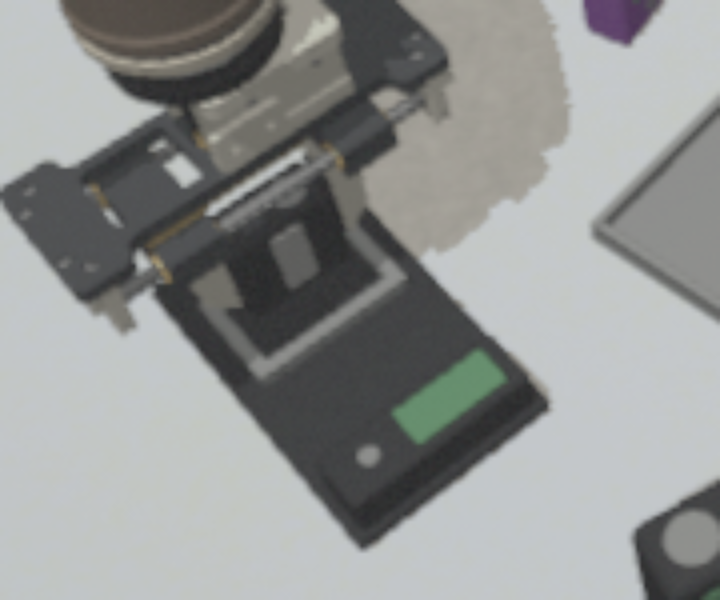

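The pocket lip (wrist cols 255–382) and the meter (258–380) are lined up. I'll lower slowly.

jog_arm --increments '[{"slide":[1,0,5],"roll":0,"gripper":0.4},{"slide":[1,0,10],"roll":0,"gripper":0.4},{"slide":[1,0,14],"roll":0,"gripper":0.4},{"slide":[1,0,17],"roll":0,"gripper":0.4},{"slide":[1,0,20],"roll":0,"gripper":0.4},{"slide":[1,0,22],"roll":0,"gripper":0.4},{"slide":[1,0,23],"roll":0,"gripper":0.4},{"slide":[1,0,24],"roll":0,"gripper":0.4},{"slide":[1,0,24],"roll":0,"gripper":0.4},{"slide":[1,0,24],"roll":0,"gripper":0.4}]'

```text
clock: 23.55
position: [0.4336, -0.3214, 0.0258]
ee_rot: [3.141, -0.066, 0.0]
force: [0.1, 0.5, 0.3]
width: 0.607
```

```bash
python3 - <<'E'
from h import *
go(434,-320.3,26,-2.5)
E
```

```text
t 23.55 pos [ 433.6 -321.4   25.8] yaw -2.42 tilt 0.0 w 0.607 F [0.1 0.5 0.3]
slide [ 0. -1. -0.] roll 0.001 dist 1.0
```

jog_arm --increments '[{"slide":[0,0,0],"roll":0,"gripper":0.65},{"slide":[0,0,0],"roll":0,"gripper":0.7},{"slide":[0,0,0],"roll":0,"gripper":0.85},{"slide":[0,0,0],"roll":0,"gripper":1},{"slide":[0,0,0],"roll":0,"gripper":1},{"slide":[0,0,-10],"roll":0,"gripper":1},{"slide":[0,0,-30],"roll":0,"gripper":1},{"slide":[0,0,-60],"roll":0,"gripper":1},{"slide":[0,0,-90],"roll":0,"gripper":1},{"slide":[-20,0,-120],"roll":0,"gripper":1}]'

```text
clock: 24.38
position: [0.4168, -0.3199, 0.1481]
ee_rot: [3.141, -0.062, 0.005]
force: [1.0, -1.2, 0.5]
width: 0.995
```

jog_arm --increments '[{"slide":[-15,0,-20],"roll":0,"gripper":1},{"slide":[-30,0,-40],"roll":0,"gripper":1},{"slide":[-30,0,-50],"roll":0,"gripper":1},{"slide":[-30,0,-60],"roll":0,"gripper":1},{"slide":[-30,0,-60],"roll":0,"gripper":1},{"slide":[-30,0,-60],"roll":0,"gripper":1},{"slide":[-30,0,-60],"roll":0,"gripper":1},{"slide":[-30,0,-60],"roll":0,"gripper":1},{"slide":[-30,0,-60],"roll":0,"gripper":1},{"slide":[-30,0,-60],"roll":0,"gripper":1}]'

```text
clock: 25.22
position: [0.3835, -0.3189, 0.205]
ee_rot: [-3.14, 0.066, 0.002]
force: [-0.0, -0.1, 0.5]
width: 1.001
```

```bash
python3 - <<'E'
from h import *
im=shot("wrist","w13")
go(372,300,250,10)
survey(im,[(.055,.08,"sm",256),(.006,.045,"base",256),(.0145,.022,"lip",256)],x=(.3,.65),y=(-.42,-.22))
s=shot("side","s13"); survey(s,[(.058,.08,"sm",256)],x=(.3,.65),y=(-.42,-.22))
g=(255*(s['frame'][200:350,100:280]/255.)**.6).astype(np.uint8); cv2.imwrite('pics/s13c.png',cv2.resize(g,None,fx=4,fy=4))
E
```

```text
t 25.27 pos [ 383.5 -319.   205.2] yaw -2.41 tilt 0.06 w 1.004 F [-0.5 -0.3  0.5]
slide [ -38. -618.  -44.] roll -0.217 dist 621.0
sm[319. 137.] 1677 c [ 434.9 -321.6] size [56.  30.5] ang 87.8 z [61.5 63.8 65.2]
base[318.  86.] 15529 c [ 469.5 -321.8] size [109.9 187.5] ang 87.4 z [ 7.8  9.6 36.5]
lip[317.  45.] 153 c [ 528.5 -324.9] size [96.6  1.2] ang 87.6 z [15.8 18.4 21.8]
lip[318. 132.] 1447 c [ 435.5 -320.2] size [84.3 57.5] ang 87.7 z [15.7 16.9 18.3]
sm[169. 261.] 422 c [ 434.8 -323.2] size [33.4 56.6] ang 0.7 z [59.7 64.4 66.9]
```

View pics/s13c.png

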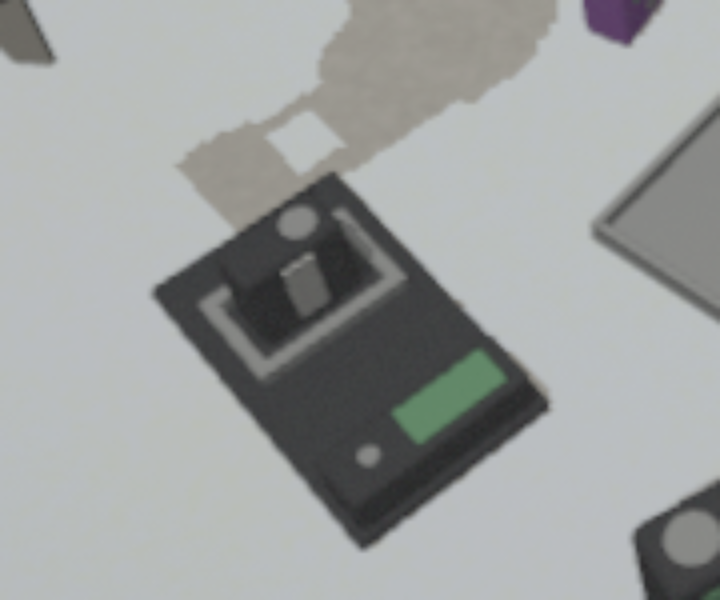

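View pics/w13.png

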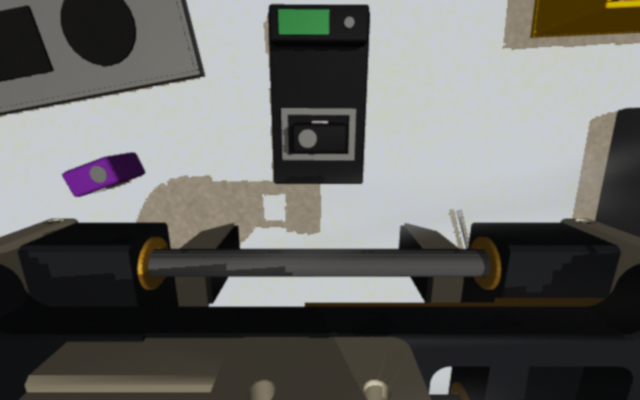

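```bash
python3 - <<'E'
from h import *
go(440,-20,260,10)
E
```

```text
t 25.32 pos [ 383.5 -319.1  205.3] yaw -2.41 tilt 0.04 w 1.0 F [ 1.  -0.4  0.2]
slide [  44. -301.  -55.] roll -0.217 dist 309.0
```

jog_arm --increments '[{"slide":[4,-25,-15],"roll":-0.02,"gripper":1},{"slide":[8,-58,-30],"roll":-0.05,"gripper":1},{"slide":[13,-94,-40],"roll":-0.08,"gripper":1},{"slide":[18,-130,-50],"roll":-0.11,"gripper":1},{"slide":[24,-167,-55],"roll":-0.14,"gripper":1},{"slide":[30,-204,-55],"roll":-0.17,"gripper":1},{"slide":[36,-240,-55],"roll":-0.2,"gripper":1},{"slide":[41,-272,-55],"roll":-0.217,"gripper":1},{"slide":[44,-295,-55],"roll":-0.217,"gripper":1},{"slide":[44,-301,-55],"roll":-0.217,"gripper":1}]'

```text
clock: 26.15
position: [0.4408, -0.0159, 0.261]
ee_rot: [-3.127, -0.283, -0.002]
force: [0.4, 0.7, 0.0]
width: 1.002
```

```bash
python3 - <<'E'
from h import *
go(372,301,240,10)
E
```

```text
t 26.15 pos [440.8 -15.9 261. ] yaw 10.33 tilt 0.1 w 1.002 F [0.4 0.7 0. ]
slide [ -11. -324.   21.] roll 0.006 dist 325.0
```

jog_arm --increments '[{"slide":[-1,-25,2],"roll":0.006,"gripper":1},{"slide":[-2,-58,4],"roll":0.006,"gripper":1},{"slide":[-4,-94,6],"roll":0.006,"gripper":1},{"slide":[-5,-130,8],"roll":0.006,"gripper":1},{"slide":[-6,-168,11],"roll":0.006,"gripper":1},{"slide":[-7,-206,14],"roll":0.006,"gripper":1},{"slide":[-8,-243,17],"roll":0.006,"gripper":1},{"slide":[-9,-278,20],"roll":0.006,"gripper":1},{"slide":[-10,-305,21],"roll":0.006,"gripper":1},{"slide":[-10,-322,21],"roll":0.006,"gripper":1}]'

```text
clock: 26.98
position: [0.3733, 0.2976, 0.2395]
ee_rot: [-3.129, -0.268, 0.001]
force: [-0.8, 0.1, -0.4]
width: 1.004
```

jog_arm --increments '[{"slide":[0,0,10],"roll":0,"gripper":1},{"slide":[0,0,25],"roll":0,"gripper":1},{"slide":[0,0,45],"roll":0,"gripper":1},{"slide":[0,0,60],"roll":0,"gripper":1},{"slide":[0,0,65],"roll":0,"gripper":1},{"slide":[0,0,65],"roll":0,"gripper":1},{"slide":[0,0,65],"roll":0,"gripper":1},{"slide":[0,0,65],"roll":0,"gripper":1},{"slide":[0,0,65],"roll":0,"gripper":1},{"slide":[0,0,65],"roll":0,"gripper":1}]'

```text
clock: 27.82
position: [0.3748, 0.2952, 0.1754]
ee_rot: [-3.13, -0.264, -0.002]
force: [0.2, -0.1, 0.5]
width: 1.001
```

```bash
python3 - <<'E'
from h import *
go(372.1,301.1,90,10)
im=shot("wrist","w14"); survey(im,[(.135,.145,"lm",256),(.176,.19,"cap",256)],x=(.25,.65),y=(.1,.45))
E
```

```text
t 27.82 pos [374.8 295.2 175.4] yaw 9.66 tilt 0.08 w 1.001 F [ 0.2 -0.1  0.5]
slide [-2. -6. 85.] roll -0.006 dist 86.0
lm[310. 220.] 4907 c [372.7 300.7] size [38.8 68.5] ang 9.8 z [136.2 137.9 139.1]
cap[351.  36.] 4348 c [480.5 297.4] size [32.  33.2] ang 10.4 z [179.6 181.  182.1]
cap[226. 233.] 362 c [374.1 346.2] size [21.3  9.9] ang 59.8 z [177.  184.1 189.5]
cap[411. 233.] 359 c [391.1 246.4] size [10.  21.3] ang 52.6 z [177.1 184.  189.6]
```

View pics/w14.png

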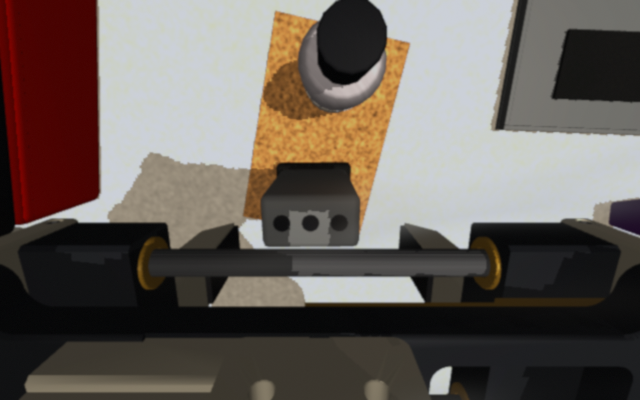

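jog_arm --increments '[{"slide":[-2,-5,2],"roll":-0.006,"gripper":1},{"slide":[-2,-6,8],"roll":-0.006,"gripper":1},{"slide":[-2,-6,25],"roll":-0.006,"gripper":1},{"slide":[-2,-6,45],"roll":-0.006,"gripper":1},{"slide":[-2,-6,65],"roll":-0.006,"gripper":1},{"slide":[-2,-6,78],"roll":-0.006,"gripper":1},{"slide":[-2,-6,84],"roll":-0.006,"gripper":1},{"slide":[-2,-6,84],"roll":-0.006,"gripper":1},{"slide":[-2,-6,84],"roll":-0.006,"gripper":1},{"slide":[-2,-6,84],"roll":-0.006,"gripper":1}]'

```text
clock: 28.7
position: [0.3717, 0.3012, 0.0914]
ee_rot: [-3.129, -0.274, -0.001]
force: [-0.7, 0.3, 0.3]
width: 1.001
```

```bash
python3 - <<'E'
from h import *
go(372.1,301.1,91,10)
E
```

```text
t 28.7 pos [371.7 301.2  91.4] yaw 10.02 tilt 0.07 w 1.001 F [-0.7  0.3  0.3]
slide [0. 0. 0.] roll 0.0 dist 1.0
```

jog_arm --increments '[{"slide":[0,0,0],"roll":0,"gripper":0.8},{"slide":[0,0,0],"roll":0,"gripper":0.75},{"slide":[0,0,0],"roll":0,"gripper":0.7},{"slide":[0,0,0],"roll":0,"gripper":0.6},{"slide":[0,0,0],"roll":0,"gripper":0.5},{"slide":[0,0,0],"roll":0,"gripper":0.5},{"slide":[0,0,0],"roll":0,"gripper":0.5},{"slide":[0,0,-5],"roll":0,"gripper":0.5},{"slide":[0,0,-20],"roll":0,"gripper":0.5},{"slide":[0,0,-40],"roll":0,"gripper":0.5}]' --newtons 35

```text
clock: 29.53
position: [0.3703, 0.2993, 0.1299]
ee_rot: [3.127, 0.274, -0.006]
force: [1.6, -0.8, -2.5]
width: 0.76
```

```bash
python3 - <<'E'
from h import *
go(410,20,200,7.6)
E
```

```text
t 29.53 pos [370.3 299.3 129.9] yaw 10.02 tilt 0.24 w 0.76 F [ 1.6 -0.8 -2.5]
slide [-10. 282. -70.] roll 0.042 dist 291.0
```

jog_arm --increments '[{"slide":[-5,20,-25],"roll":0,"gripper":0.5},{"slide":[-8,50,-45],"roll":0.01,"gripper":0.5},{"slide":[-10,85,-60],"roll":0.02,"gripper":0.5},{"slide":[-10,122,-70],"roll":0.03,"gripper":0.5},{"slide":[-10,160,-70],"roll":0.042,"gripper":0.5},{"slide":[-10,197,-70],"roll":0.042,"gripper":0.5},{"slide":[-10,230,-70],"roll":0.042,"gripper":0.5},{"slide":[-5,255,-70],"roll":0.042,"gripper":0.5},{"slide":[5,272,-70],"roll":0.042,"gripper":0.5},{"slide":[20,285,-70],"roll":0.042,"gripper":0.5}]'

```text
clock: 30.37
position: [0.4396, 0.0207, 0.2005]
ee_rot: [3.134, 0.204, -0.003]
force: [1.2, -0.1, -2.7]
width: 0.763
```

```bash
python3 - <<'E'
from h import *
go(543.5,25,150,7.6)
im=shot("wrist","w15"); survey(im,[(.003,.013,"dark",62)])
E
```

```text
t 30.37 pos [439.6  20.7 200.5] yaw 7.45 tilt 0.13 w 0.763 F [ 1.2 -0.1 -2.7]
slide [104.   9.  50.] roll -0.003 dist 116.0
dark[515.  68.] 549 c [ 583.2 -177.7] size [145.7   2.6] ang 7.4 z [ 6.   9.6 12.7]
dark[427.  84.] 4043 c [560.3 -86.4] size [76.5 77.5] ang 7.5 z [6.8 8.1 9.4]
dark[326.  85.] 5029 c [544.   25.6] size [64.6 92.2] ang 7.5 z [6.7 8.  9.3]
```

jog_arm --increments '[{"slide":[15,3,3],"roll":0,"gripper":0.5},{"slide":[40,6,8],"roll":0,"gripper":0.5},{"slide":[68,9,18],"roll":0,"gripper":0.5},{"slide":[90,9,30],"roll":0,"gripper":0.5},{"slide":[102,9,48],"roll":0,"gripper":0.5},{"slide":[104,9,66],"roll":0,"gripper":0.5},{"slide":[104,9,80],"roll":0,"gripper":0.5},{"slide":[104,9,88],"roll":0,"gripper":0.5},{"slide":[104,9,90],"roll":0,"gripper":0.5},{"slide":[104,9,90],"roll":0,"gripper":0.5}]'

```text
clock: 31.25
position: [0.5444, 0.0283, 0.1104]
ee_rot: [-3.135, -0.209, 0.002]
force: [-0.2, -0.0, -2.9]
width: 0.761
```

```bash
python3 - <<'E'
from h import *
im=shot("wrist","w16")
go(543.4,25.2,96,7.6)
s=shot("side","s16")
g=(255*(s['frame'][120:300,230:430]/255.)**.6).astype(np.uint8); cv2.imwrite('pics/s16c.png',cv2.resize(g,None,fx=3,fy=3))
E
```

```text
t 31.3 pos [544.9  28.4 111.2] yaw 7.61 tilt 0.0 w 0.759 F [ 0.7 -0.6 -2.8]
slide [-2.  3. 15.] roll 0.0 dist 16.0
```

View pics/w16.png

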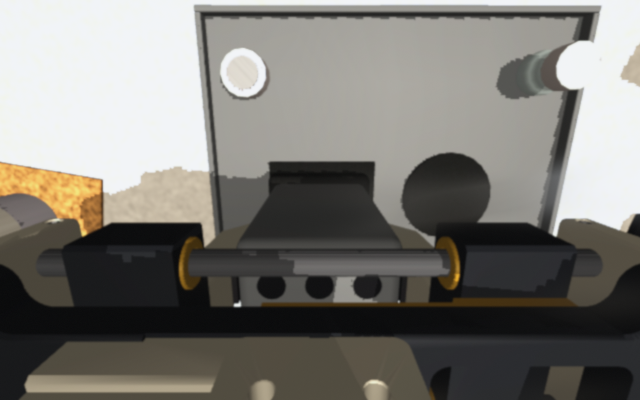

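View pics/s16c.png

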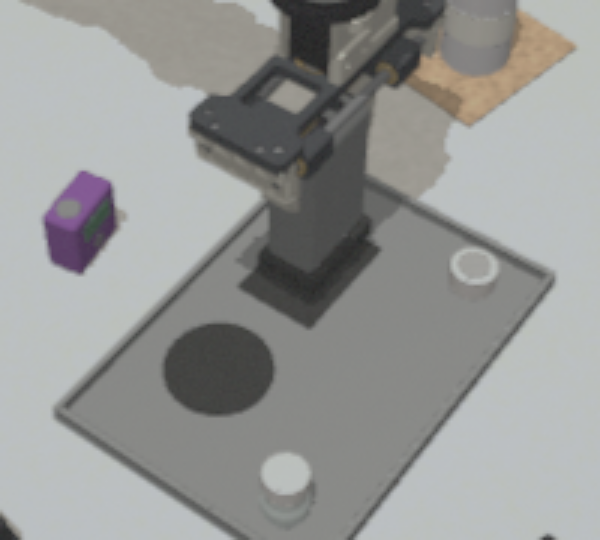

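jog_arm --increments '[{"slide":[-1,2,2],"roll":0,"gripper":0.5},{"slide":[-1,3,5],"roll":0,"gripper":0.5},{"slide":[-1,3,8],"roll":0,"gripper":0.5},{"slide":[-1,3,11],"roll":0,"gripper":0.5},{"slide":[-1,3,13],"roll":0,"gripper":0.5},{"slide":[-1,3,14],"roll":0,"gripper":0.5},{"slide":[-1,3,15],"roll":0,"gripper":0.5},{"slide":[-1,3,15],"roll":0,"gripper":0.5},{"slide":[-1,3,15],"roll":0,"gripper":0.5},{"slide":[-1,3,15],"roll":0,"gripper":0.5}]'

```text
clock: 32.18
position: [0.5443, 0.0252, 0.0961]
ee_rot: [3.134, 0.208, -0.0]
force: [-4.3, -0.4, 6.0]
width: 0.759
```

```bash
python3 - <<'E'
from h import *
go(543.4,25.2,96,7.6)
E
```

```text
t 32.18 pos [544.3  25.2  96.1] yaw 7.6 tilt 0.01 w 0.759 F [-4.3 -0.4  6. ]
slide [-1. -0.  0.] roll 0.0 dist 1.0
```

Contact. I'll release and rise.

jog_arm --increments '[{"slide":[0,0,0],"roll":0,"gripper":1},{"slide":[0,0,0],"roll":0,"gripper":1},{"slide":[0,0,0],"roll":0,"gripper":1},{"slide":[0,0,0],"roll":0,"gripper":1},{"slide":[0,0,0],"roll":0,"gripper":1},{"slide":[0,0,-10],"roll":0,"gripper":1},{"slide":[0,0,-30],"roll":0,"gripper":1},{"slide":[0,0,-60],"roll":0,"gripper":1},{"slide":[0,0,-95],"roll":0,"gripper":1},{"slide":[0,0,-130],"roll":0,"gripper":1}]'

```text
clock: 33.02
position: [0.5438, 0.0254, 0.2276]
ee_rot: [-3.134, -0.209, 0.001]
force: [1.7, -0.0, 0.6]
width: 0.997
```

```bash
python3 - <<'E'
from h import *
im=shot("wrist","w17"); survey(im,[(.139,.15,"lm",256),(.003,.013,"dark",62)])
go(481,298,260,10)
E
```

```text
lm[319. 199.] 3492 c [545.2  25.2] size [39.5 69.3] ang 7.6 z [140.5 142.8 144.2]
dark[426.  51.] 382 c [704.4 -56.3] size [ 23.7 213.6] ang 1.2 z [ 4.8  9.7 12. ]
dark[484. 137.] 275 c [ 615.2 -173.6] size [98.3  2.2] ang 7.8 z [ 5.1  9.3 12.8]
dark[406. 172.] 2751 c [561.3 -85.9] size [76.3 76.4] ang 53.6 z [6.8 8.1 9.3]
dark[317. 154.] 556 c [560.8  28.8] size [32.3 93.5] ang 9.4 z [6.8 8.  9.3]
t 33.07 pos [547.2  26.4 234.9] yaw 7.64 tilt 0.53 w 1.001 F [3.  1.3 5.5]
slide [ -29. -278.  -25.] roll -0.041 dist 281.0
```

View pics/w17.png

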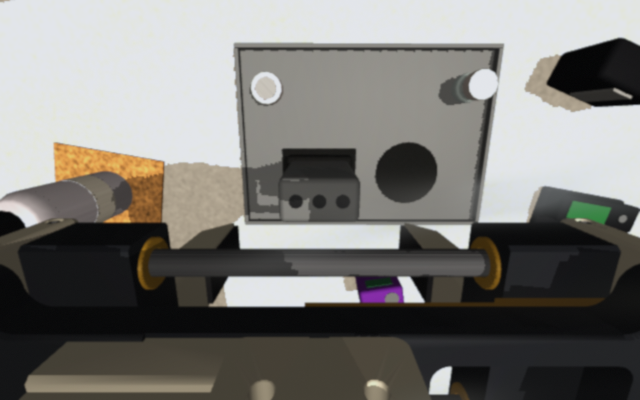

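jog_arm --increments '[{"slide":[-2,-20,-5],"roll":0,"gripper":1},{"slide":[-4,-50,-10],"roll":-0.01,"gripper":1},{"slide":[-7,-85,-15],"roll":-0.02,"gripper":1},{"slide":[-11,-123,-20],"roll":-0.03,"gripper":1},{"slide":[-15,-160,-25],"roll":-0.041,"gripper":1},{"slide":[-19,-197,-25],"roll":-0.041,"gripper":1},{"slide":[-22,-230,-25],"roll":-0.041,"gripper":1},{"slide":[-25,-257,-25],"roll":-0.041,"gripper":1},{"slide":[-27,-273,-25],"roll":-0.041,"gripper":1},{"slide":[-27,-279,-25],"roll":-0.041,"gripper":1}]'

```text
clock: 33.9
position: [0.4789, 0.3016, 0.2515]
ee_rot: [-3.127, -0.28, -0.0]
force: [-0.5, -0.2, 0.5]
width: 1.005
```

jog_arm --increments '[{"slide":[0,0,5],"roll":0,"gripper":1},{"slide":[0,0,15],"roll":0,"gripper":1},{"slide":[0,0,30],"roll":0,"gripper":1},{"slide":[0,0,40],"roll":0,"gripper":1},{"slide":[0,0,45],"roll":0,"gripper":1},{"slide":[0,0,45],"roll":0,"gripper":1},{"slide":[0,0,45],"roll":0,"gripper":1},{"slide":[0,0,45],"roll":0,"gripper":1},{"slide":[0,0,45],"roll":0,"gripper":1},{"slide":[0,0,45],"roll":0,"gripper":1}]'

```text
clock: 34.73
position: [0.481, 0.2983, 0.2063]
ee_rot: [-3.129, -0.272, -0.001]
force: [-0.4, 0.2, -0.7]
width: 1.001
```

```bash
python3 - <<'E'
from h import *
go(481,297.8,148,10)
im=shot("wrist","w18"); survey(im,[(.176,.19,"cap",256)],x=(.3,.65),y=(.1,.45))
E
```

```text
t 34.73 pos [481.  298.3 206.3] yaw 9.95 tilt 0.06 w 1.001 F [-0.4  0.2 -0.7]
slide [-0.  1. 58.] roll -0.001 dist 58.0
cap[319. 224.] 1945 c [482.3 297.5] size [32.9 32.5] ang 9.1 z [179.5 180.9 181.9]
```

View pics/w18.png

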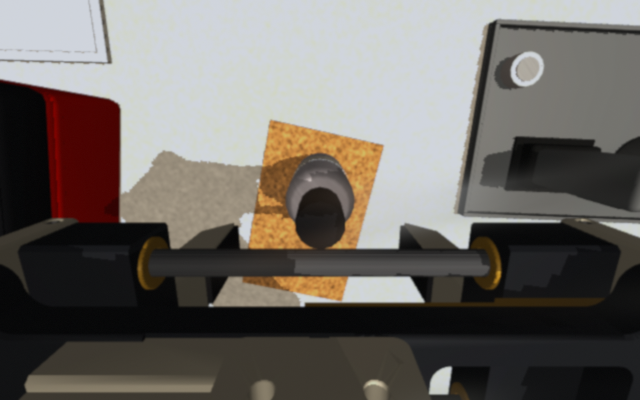

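The cap (wrist cols 293–345) is centred. Descend and grip.

jog_arm --increments '[{"slide":[0,0,8],"roll":0,"gripper":1},{"slide":[0,1,22],"roll":0,"gripper":1},{"slide":[0,1,38],"roll":0,"gripper":1},{"slide":[0,1,50],"roll":0,"gripper":1},{"slide":[0,1,57],"roll":0,"gripper":1},{"slide":[0,1,57],"roll":0,"gripper":1},{"slide":[0,1,57],"roll":0,"gripper":1},{"slide":[0,1,57],"roll":0,"gripper":0.5},{"slide":[0,1,57],"roll":0,"gripper":0.4},{"slide":[0,1,57],"roll":0,"gripper":0.3}]'

```text
clock: 35.62
position: [0.4812, 0.2975, 0.1494]
ee_rot: [-3.129, -0.272, -0.002]
force: [0.3, 0.1, 0.1]
width: 0.832
```

jog_arm --increments '[{"slide":[0,0,0],"roll":0,"gripper":0.2},{"slide":[0,0,0],"roll":0,"gripper":0.1},{"slide":[0,0,0],"roll":0,"gripper":0},{"slide":[0,0,0],"roll":0,"gripper":0},{"slide":[0,0,0],"roll":0,"gripper":0},{"slide":[0,0,0],"roll":0,"gripper":0},{"slide":[0,0,-5],"roll":0,"gripper":0},{"slide":[0,0,-20],"roll":0,"gripper":0},{"slide":[0,0,-40],"roll":0,"gripper":0},{"slide":[0,0,-65],"roll":0,"gripper":0}]' --newtons 35

```text
clock: 36.45
position: [0.4799, 0.2962, 0.2131]
ee_rot: [3.128, 0.273, -0.005]
force: [0.1, 0.3, -2.8]
width: 0.365
```

```bash
python3 - <<'E'
from h import *
go(450,-20,250,10)
E
```

```text
t 36.45 pos [479.9 296.2 213.1] yaw 9.97 tilt 0.21 w 0.365 F [ 0.1  0.3 -2.8]
slide [-84. 306. -36.] roll -0.001 dist 320.0
```

jog_arm --increments '[{"slide":[-8,20,-15],"roll":0,"gripper":0},{"slide":[-18,48,-30],"roll":0,"gripper":0},{"slide":[-28,82,-45],"roll":0,"gripper":0},{"slide":[-40,118,-55],"roll":0,"gripper":0},{"slide":[-52,155,-60],"roll":0,"gripper":0},{"slide":[-64,192,-60],"roll":0,"gripper":0},{"slide":[-75,229,-60],"roll":0,"gripper":0},{"slide":[-85,266,-60],"roll":0,"gripper":0},{"slide":[-90,303,-60],"roll":0,"gripper":0},{"slide":[-90,338,-60],"roll":0,"gripper":0}]'

```text
clock: 37.28
position: [0.449, -0.0536, 0.274]
ee_rot: [3.129, 0.272, -0.001]
force: [1.4, -0.0, -2.9]
width: 0.361
```

```bash
python3 - <<'E'
from h import *
go(490,-86,270,10)
E
```

```text
t 37.28 pos [449.  -53.6 274. ] yaw 9.93 tilt 0.07 w 0.361 F [ 1.4 -0.  -2.9]
slide [35. 39.  4.] roll -0.001 dist 52.0
```

jog_arm --increments '[{"slide":[8,15,0],"roll":0,"gripper":0},{"slide":[20,28,0],"roll":0,"gripper":0},{"slide":[30,36,0],"roll":0,"gripper":0},{"slide":[35,37,0],"roll":0,"gripper":0},{"slide":[35,37,0],"roll":0,"gripper":0},{"slide":[35,37,0],"roll":0,"gripper":0},{"slide":[35,37,0],"roll":0,"gripper":0},{"slide":[35,37,0],"roll":0,"gripper":0},{"slide":[35,37,0],"roll":0,"gripper":0},{"slide":[35,37,0],"roll":0,"gripper":0}]'

```text
clock: 38.12
position: [0.4913, -0.0815, 0.2739]
ee_rot: [3.129, 0.273, 0.0]
force: [-0.9, -0.4, -3.9]
width: 0.364
```

```bash
python3 - <<'E'
from h import *
go(560.5,-87.3,200,10)
im=shot("wrist","w20"); survey(im,[(.003,.013,"dark",62),(.139,.15,"lm",256)])
E
```

```text
t 38.12 pos [491.3 -81.5 273.9] yaw 9.98 tilt 0.02 w 0.364 F [-0.9 -0.4 -3.9]
slide [67. 18. 74.] roll -0.0 dist 101.0
dark[366.   2.] 205 c [710.1 -97.2] size [ 12.  127.6] ang 2.7 z [ 5.3  8.6 11.9]
dark[264. 120.] 603 c [543.9  24.3] size [63.7 90.3] ang 7.6 z [6.5 7.9 9.2]
dark[331. 120.] 2478 c [560.4 -87.3] size [75.5 75.3] ang 9.5 z [6.6 8.  9.3]
lm[218. 116.] 3048 c [544.9  24.9] size [39.6 69. ] ang 7.8 z [140.7 142.7 144.2]
```

View pics/w20.png

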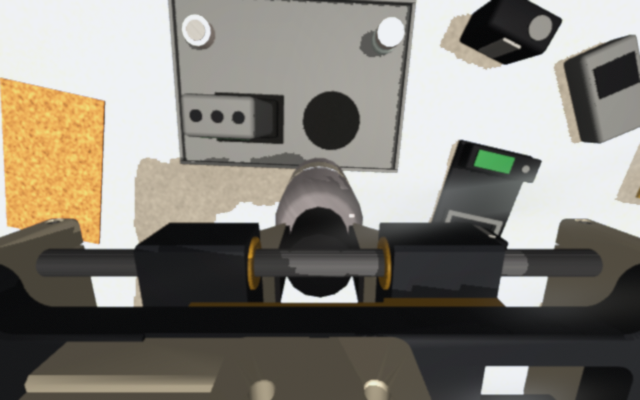

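jog_arm --increments '[{"slide":[12,4,0],"roll":0,"gripper":0},{"slide":[30,9,5],"roll":0,"gripper":0},{"slide":[50,14,15],"roll":0,"gripper":0},{"slide":[62,17,32],"roll":0,"gripper":0},{"slide":[67,18,52],"roll":0,"gripper":0},{"slide":[67,18,72],"roll":0,"gripper":0},{"slide":[67,18,90],"roll":0,"gripper":0},{"slide":[67,18,99],"roll":0,"gripper":0},{"slide":[67,18,99],"roll":0,"gripper":0},{"slide":[67,18,99],"roll":0,"gripper":0}]'

```text
clock: 39.0
position: [0.5607, -0.0879, 0.175]
ee_rot: [-3.13, -0.273, 0.0]
force: [0.4, 0.4, -2.7]
width: 0.362
```

```bash
python3 - <<'E'
from h import *
im=shot("wrist","w21")
go(560.5,-87.2,154,10)
s=shot("side","s21")
g=(255*(s['frame'][120:300,230:430]/255.)**.6).astype(np.uint8); cv2.imwrite('pics/s21c.png',cv2.resize(g,None,fx=3,fy=3))
E
```

```text
t 39.05 pos [561.2 -87.9 175.8] yaw 9.95 tilt 0.07 w 0.365 F [ 0.4 -0.  -2.9]
slide [-1. -1. 22.] roll -0.001 dist 22.0
```

View pics/s21c.png

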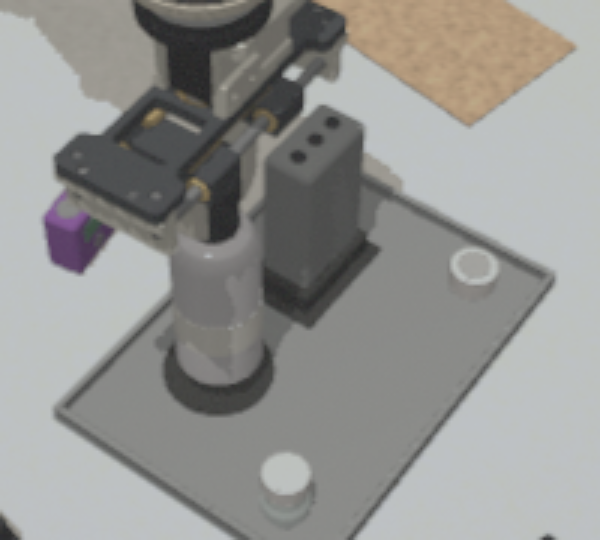

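jog_arm --increments '[{"slide":[0,0,4],"roll":0,"gripper":0},{"slide":[0,0,9],"roll":0,"gripper":0},{"slide":[0,0,13],"roll":0,"gripper":0},{"slide":[0,0,16],"roll":0,"gripper":0},{"slide":[0,0,18],"roll":0,"gripper":0},{"slide":[0,0,20],"roll":0,"gripper":0},{"slide":[0,0,21],"roll":0,"gripper":0},{"slide":[0,0,21],"roll":0,"gripper":0},{"slide":[0,0,21],"roll":0,"gripper":0},{"slide":[0,0,21],"roll":0,"gripper":0}]'

```text
clock: 39.93
position: [0.5611, -0.0877, 0.1545]
ee_rot: [3.13, 0.273, 0.002]
force: [-2.2, 0.5, 6.5]
width: 0.362
```

```bash
python3 - <<'E'
from h import *
go(560.5,-87.2,154,10)
E
```

```text
t 39.93 pos [561.1 -87.7 154.5] yaw 9.96 tilt 0.07 w 0.362 F [-2.2  0.5  6.5]
slide [-1. -1.  0.] roll -0.001 dist 1.0
```

jog_arm --increments '[{"slide":[0,0,0],"roll":0,"gripper":0.5},{"slide":[0,0,0],"roll":0,"gripper":0.7},{"slide":[0,0,0],"roll":0,"gripper":1},{"slide":[0,0,0],"roll":0,"gripper":1},{"slide":[0,0,0],"roll":0,"gripper":1},{"slide":[0,0,0],"roll":0,"gripper":1},{"slide":[0,0,-15],"roll":0,"gripper":1},{"slide":[0,0,-40],"roll":0,"gripper":1},{"slide":[0,0,-75],"roll":0,"gripper":1},{"slide":[-10,0,-110],"roll":0,"gripper":1}]'

```text
clock: 40.77
position: [0.5512, -0.0891, 0.2643]
ee_rot: [-3.128, -0.274, 0.001]
force: [1.0, -0.9, 0.6]
width: 0.989
```

jog_arm --increments '[{"slide":[-30,0,-20],"roll":0,"gripper":1},{"slide":[-65,0,-40],"roll":0,"gripper":1},{"slide":[-95,0,-60],"roll":0,"gripper":1},{"slide":[-120,0,-60],"roll":0,"gripper":1},{"slide":[-130,0,-60],"roll":0,"gripper":1},{"slide":[-130,0,-60],"roll":0,"gripper":1},{"slide":[-130,0,-60],"roll":0,"gripper":1},{"slide":[-130,0,-60],"roll":0,"gripper":1},{"slide":[-130,0,-60],"roll":0,"gripper":1},{"slide":[-130,0,-60],"roll":0,"gripper":1}]'

```text
clock: 41.6
position: [0.4235, -0.1117, 0.3232]
ee_rot: [-3.129, -0.274, 0.001]
force: [-0.2, -0.2, -0.0]
width: 1.002
```

```bash
python3 - <<'E'
from h import *
im=shot("wrist","w22"); go(0,0,0)
B=[(.139,.15,"lm",256),(.183,.192,"cap",256),(.046,.054,"jar",256),(.02,.028,"puck",256),(.003,.012,"dark",62)]
survey(im,B)
for n in ("side","top"):
    s=shot(n,n[0]+"22"); print(n); survey(s,[(.142,.15,"lm",256),(.183,.192,"cap",256)],minpx=60)
    survey(s,[(.06,.075,"sm",256)],minpx=60,x=(.38,.5),y=(-.4,-.25))
s=load("s22"); g=(255*(s['frame'][120:350,100:430]/255.)**.6).astype(np.uint8); cv2.imwrite('pics/s22c.png',cv2.resize(g,None,fx=2.4,fy=2.4))
E
```

```text
t 41.65 pos [ 423.4 -111.7  323.2] yaw 10.01 tilt 0.07 w 1.002 F [-0.5 -0.1  0.3]
slide [-397. -183.  324.] roll None dist 544.0
lm[211.  45.] 2620 c [544.5  24.6] size [39.6 69.3] ang 7.5 z [140.4 142.7 144.3]
lm[320.  61.] 159 c [552.  -90.6] size [21.4 39.5] ang 20.2 z [139.1 140.  148.3]
cap[318.  37.] 1168 c [561.2 -87. ] size [32.9 32.9] ang 72.8 z [184.4 186.  187.3]
jar[293. 172.] 280 c [412.  -74.7] size [23.7 59.2] ang 0.4 z [49.3 53.  53.9]
puck[250.  75.] 344 c [544.5  24.9] size [49.6 79.4] ang 7.7 z [22.7 26.6 27.9]
dark[178.  53.] 181 c [543.  119.4] size [145.4   2.1] ang 7.6 z [ 5.6  8.8 11.2]
dark[252.  79.] 678 c [542.1  26.4] size [63.9 97. ] ang 9.6 z [5.7 7.7 9.3]
dark[316.  85.] 583 c [545.7 -88.2] size [48.9 78.6] ang 7.2 z [6.1 7.8 9.3]
side
lm[334. 167.] 393 c [544.5  22.1] size [38.7 67.6] ang 8.1 z [142.3 143.8 146.2]
cap[300. 187.] 208 c [561.3 -90.3] size [32.6 33.5] ang 56.0 z [184.2 186.7 188.7]
sm[169. 260.] 396 c [ 434.4 -323.5] size [55.8 33.5] ang 88.5 z [61.2 64.5 67.3]
top
lm[309. 189.] 410 c [541.7  25.7] size [39.1 67.4] ang 8.3 z [142.3 144.  147. ]
cap[365. 178.] 205 c [559.1 -86.1] size [31.8 32.2] ang 41.5 z [183.6 186.5 189.3]
```

View pics/s22c.png

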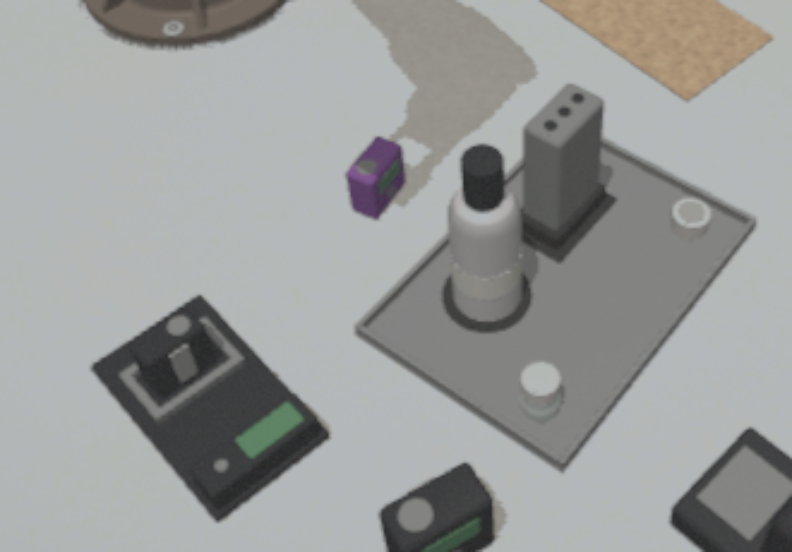

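View pics/w22.png

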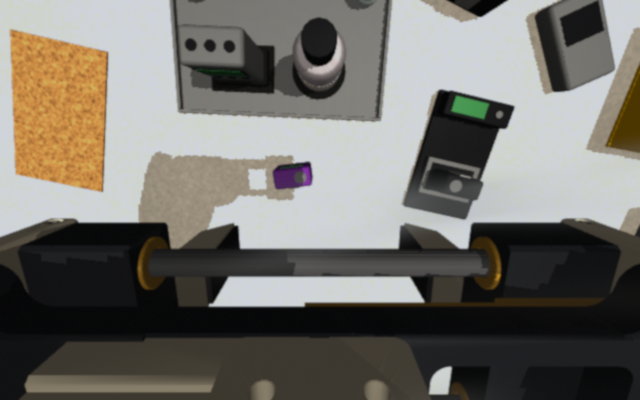

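All three are upright and in place, and the gripper is clear, so I'm handing in.

```bash
python3 -c "
from cell import arm
print(arm.sign_off())"
```

```text
the job is handed in; nothing more can be done
None
```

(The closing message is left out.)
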